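# Put the tray of sanding drums back in its rack

### The arm

A 7-joint arm with a two-finger parallel gripper is mounted at the origin on the work surface. World frame = base frame: x ahead of the robot, y to its left, z up, the work surface at z = 0. Lengths are in m, angles in rad, forces in N, time in s.
With the tool pointing down it reaches from about 0.4 to 0.85 m from the base axis. Payload 4.5 kg.
Tool frame: the origin (TCP) lies midway between the tips of the shut fingers; the grasp point (between the pads) lies 19 mm behind it; z points along the fingers, y is the direction in which the jaws open and shut (so a half turn about z gives the same grasp; the last joint's range is limited). The gripper opens to 88 mm and grips with 3 to 60 N. Pads are 18 mm wide; open, the fingers measure 123 mm over their backs; the gripper's body (75 mm by 187 mm) begins 45 mm behind the grasp point.
Start: joints at [1.209, 0.689, -0.195, 1.565, 0.157, 0.902, -0.215], TCP at [0.241, -0.577, 0.199] pointing down, gripper open.
Joint ranges: [-3.01, 3.01], [-0.46, 2.08], [-1.47, 1.51], [0.13, 2.56], [-1, 4.14], [0.04, 2.09], [-2.66, 2.66]. Speed limits (rad/s): [2.57, 2.57, 3.14, 3.14, 3.14, 3.14, 3.14].

### API

Orientations are given as a unit quaternion [x, y, z, w].
In Python, from plant import r, viewer gives the robot as it stands.
- The arm moves only by the tool play_rows, never from a script. Its argument "commands" is a list of rows, each an object with "delta_rot": the turn, a rotation vector about the tool's x, y, z normalised to -1 to 1, where 1 is pi rad, a list of three; "travel": the shift along the tool's x, y, z normalised to -1 to 1, where 1 is 15 cm, a list of three; "gripper": the opening, from -1 (shut) to 1 (fully open). In form: [{"delta_rot": [wx, wy, wz], "travel": [x, y, z], "gripper": gripper}, ...]. A call has 1 to 12 rows; each row is the pose to reach, as a shift and turn from the pose commanded when the call began, along the tool's axes at that moment, turning the shorter way round; what a row does not reach only later rows make up. A row lasts 1/8 s, in which the tool goes at most 62.5 mm and 10.7 degrees, less where a joint would pass 70% of its speed; a pose out of reach is approached as far as the arm can. A call with a number of a shift or a turn outside -1 to 1 is refused whole. A call with a gripper value outside its range is refused whole. The fingers move at their own pace and stop on an object; "force" is the grip in N (left out, the last holds). Time passes only in rows, so rows that repeat a pose let the fingers close. It gives the time, the measured TCP pose, the force and the opening at its end, in the units of the state.
- r.get_state(): the state, without advancing time (a new reading comes with each control period).
- viewer.snapshot(name): name is "scene" or "top" or "wrist"; returns a dict with "color" (420x560x3 uint8, red, green, blue), "z_map" (420x560 float32, m along the optical axis (not along the pixel's ray), 0 where there is no reading), "fx", "fy", "cx", "cy" (pixels), "origin" and "attitude" of the camera in the world. Camera axes: x right, y up, looking along -z (the intrinsics and any distortion apply to the point x, -y, -z); pixel columns grow to the right and rows downward; lengths in m; the calibration is good to about 2 mm. A picture is of the moment at which its call begins.
- r.finish_job(): hands the job in, once; it reports no verdict.
Trained networks look in the newest picture that a camera, given by its name, has taken for a name from the list of things; names that differ only in an ending like _2 or _b are one class to them, and where a whole thing is asked for, a point or a joint stands for the part that bears it (a point fixed in the world has none). Each returns a list of dicts, best first, with "conf" (0 to 1); they miss things now and then, are a little off and sometimes report something else, mostly with a low value. They report only what shows in the picture. A call takes as long as a camera call.
- viewer.outline_of(camera, label): "pixels" (420x560 bool, what is visible of it) and "at" ([column, row] in pixels, amid what is visible of it).
- viewer.pinpoint(camera, label): "at" ([column, row] in pixels: a listed point, or the origin of a listed thing).
The state is a dict: "clock": time; "q": joint angles; "qd": joint speeds; "joint_torque": joint torques, N m; "tool_pos": TCP position; "eef_rot": TCP orientation; "contact_force": force on the tool from outside, world axes, zero at the start; "moment": the same for the moment, N m; "opening": opening from 0.0 (shut) to 1.0 (fully open).
Only numpy, scipy, OpenCV 4.12 (cv2) and the standard library are available. Lean on these libraries where they do the work, as an engineer would, in place of code of your own. Each camera call takes 0.05 s, during which the arm holds its last target. There are 200 camera calls.

### The job

Slide the blue tray with its sanding drums into the free lower slot of the wooden rack until it is fully home against the back stop, then swing the yellow catch fully shut across its front. Keep all four drums standing in the tray and leave the other things on the bench where they are.

Things in the scene. Friction and masses are not known exactly. Their poses are not given: they have to be found in the camera images.
- tray: light-blue open plastic tray, 120 mm (its x) by 150 mm (its y), walls 30 mm high, walls and floor 5 mm thick, divided into 2 x 3 pockets, four of them holding drums; stands on the bench, about 340 g loaded. Origin: centre of its underside, z up. Its front faces -x and carries an upright fin handle (see tray_grip)
- tray_grip (a point): grip point on the tray's upright blue fin handle, at (-90, 0, 36) mm in the tray's frame, same axes; hold with the fingers closing along the tray's y. The fin is 12 mm thick (y), from x = -60 (the tray's front wall) to -115 mm and z = 2 to 50 mm
- rack: wooden rack fixed to the bench, 190 mm wide (its y), 123 mm deep, 190 mm tall. Origin: on the bench under the middle of the lower opening's front face; x points into the rack, z up. The free slot is the lower one: 156 mm wide (flared to 176 mm in the first 20 mm), floor at z = 15 mm (ramped in the first 20 mm), back stop at x = 108 mm; guide strips along both sides leave 38 mm above the floor
- header_edge (a point): middle of the lower front edge of the header board above the lower slot, at (-10, 0, 95) mm in the rack's frame. The board stands from here up to z = 190 mm over the rack's whole width: the tool must lean back to work close to the opening
- slot_home (a point): where the tray's origin lies when the tray is fully home in the lower slot: (48, 0, 15) mm in the rack's frame, same axes as the rack. A home tray still projects 12 mm from the rack's front face
- catch (a joint): yellow swing catch at the right (-y) side of the lower slot, turning about an upright pivot; rad: 0 = shut, its arm along the rack's +y across the tray's front (6 mm ahead of a home tray); 1.57 = arm straight out of the rack (-x); 2.4 = fully open. Stays where it is left. Knob in the rack's frame: pivot + 45 mm * (-sin, cos) of the angle
- catch_pivot (a point): pivot of the catch, at (-23, -100, 26.5) mm in the rack's frame. The arm is 58 mm long, 10 mm thick, from 1 to 15 mm above this point
- catch_knob (a point): centre of the top of the upright red knob on the catch arm: a cylinder of 16 mm diameter, from 41 to 86 mm above the bench, 45 mm from the pivot
- drum0: sanding drum standing loose in a pocket of the tray, 36 mm diameter, 45 mm tall, 40 g; origin centre of its underside (5 mm above the tray's underside)
- drum1: sanding drum standing loose in a pocket of the tray, 36 mm diameter, 45 mm tall, 40 g; origin centre of its underside (5 mm above the tray's underside)
- drum2: sanding drum standing loose in a pocket of the tray, 36 mm diameter, 45 mm tall, 40 g; origin centre of its underside (5 mm above the tray's underside)
- drum3: sanding drum standing loose in a pocket of the tray, 36 mm diameter, 45 mm tall, 40 g; origin centre of its underside (5 mm above the tray's underside)
- sleeve: empty terracotta-coloured sanding sleeve standing on the bench, tube 48 mm outside diameter, 55 mm tall; origin centre of underside
- jar: amber glass jar with steel cap, 60 mm diameter, 75 mm tall; origin centre of underside
- screwdriver: screwdriver lying on the bench, along its own x
- scraper: flat scraper lying on the bench, along its own x
- glue: yellow glue bottle with orange cap, 60 mm diameter, 170 mm tall, standing; origin centre of underside
- strip: laminated wooden strip lying on the bench, 40 x 160 x 32 mm, long along its own y; origin centre of underside
- cup: white cup, 72 mm diameter, 90 mm tall, standing; origin centre of underside

How it is judged:
By the outcome, as a careful person would: the job done as asked, in the order asked, and still so for the second after the job is handed in, with the robot touching nothing.
It also fails if it takes over 62 s, if anything falls off the work surface, if the arm or the gripper's body presses on something with over 40 N, if the wrist force passes 120 N, or if a joint passes its speed limit or range.

## Working session

There is one attempt and no reset: what is moved stays moved. The work goes in short steps, Python scripts to look and compute and a tool call to move; the robot and the scene stay as the last step left them, time stands still between calls to the robot, and variables do not carry over. Pictures are saved under pics/ and viewed, about 8 in all and at most 12, crops included, and the job is handed in when it is done.

Besides the shell and the picture viewer there is one more tool, called by a JSON object that holds its "op" and its "data", one argument or row to a line. play_rows: Moves the arm, as the interface text tells. Its arguments: {"type":"object","properties":{"commands":{"type":"array","items":{"type":"object","properties":{"delta_rot":{"type":"array","items":{"type":"number","minimum":-1,"maximum":1}},"travel":{"type":"array","items":{"type":"number","minimum":-1,"maximum":1}},"gripper":{"type":"number"}}}},"force":{"type":"number"}},"required":["commands"]}

```bash
ls; mkdir -p pics; cat > h.py <<'E'
import numpy as np, cv2
from scipy.spatial.transform import Rotation as R
from plant import r, viewer
def px2w(s,u,v,z=None):
    K=np.array([[s['fx'],0,s['cx']],[0,s['fy'],s['cy']],[0,0,1]])
    d=np.stack([(np.asarray(u)-s['cx'])/s['fx'],-(np.asarray(v)-s['cy'])/s['fy'],-np.ones_like(np.asarray(u,float))],-1)
    a=np.array(s['attitude']); A=R.from_quat(a).as_matrix() if a.size==4 else a.reshape(3,3)
    o=np.array(s['origin']); D=d@A.T
    if z is None:
        dep=s['z_map'][np.asarray(v).astype(int),np.asarray(u).astype(int)]
        return o+D*np.asarray(dep)[...,None]
    return o+D*((z-o[2])/D[...,2])[...,None]
def w2px(s,p):
    a=np.array(s['attitude']); A=R.from_quat(a).as_matrix() if a.size==4 else a.reshape(3,3)
    c=(np.asarray(p)-np.array(s['origin']))@A
    return np.stack([s['cx']+s['fx']*c[...,0]/-c[...,2], s['cy']-s['fy']*c[...,1]/-c[...,2]],-1)
def save(s,name,scale=1):
    cv2.imwrite('pics/'+name,cv2.cvtColor(s['color'],cv2.COLOR_RGB2BGR))
E
python3 - <<'E'
from h import *
ims=[]
for c in ['scene','top']:
    s=viewer.snapshot(c); save(s,c+'0.png')
    print(c,s['fx'],s['cx'],s['cy'],s['origin'],s['attitude'],[k for k in s])
    for n in ['tray','tray_grip','rack','header_edge','slot_home','catch_pivot','catch_knob','catch','drum0','sleeve','jar','screwdriver','scraper','glue','strip','cup']:
        for f in viewer.pinpoint(c,n)[:4]:
            u,v=f['at']
            p=px2w(s,np.array(u),np.array(v)) if 0<=u<560 and 0<=v<420 else None
            print(n,np.round(f['at'],1),round(f['conf'],2),np.round(p,3) if p is not None else '')
print(r.get_state())
E
```

```text
pics
scene 517.5040462241609 280.36687033961374 203.48202877344332 [ 0.38563584 -0.85763096  1.08145919] [ 0.34608229 -0.04068529 -0.10442255  0.93148681] ['color', 'z_map', 'fx', 'fy', 'cx', 'cy', 'origin', 'attitude']
tray [309.5 261.1] 0.69 [ 0.623 -0.16   0.012]
tray_grip [272.2 257.7] 0.67 [ 0.529 -0.156  0.051]
rack [275.1 175.5] 0.56 [0.604 0.149 0.01 ]
header_edge [270.  154.1] 0.97 [ 0.61   0.249 -0.   ]
slot_home [295.  170.5] 0.92 [0.637 0.054 0.118]
catch_pivot [274.8 196.1] 0.7 [0.579 0.041 0.046]
catch_pivot [365.8 353.3] 0.52 [ 0.663 -0.448  0.078]
catch_knob [258.1 183.7] 0.72 [0.551 0.136 0.002]
catch_knob [348.3 208.7] 0.22 [ 0.762 -0.034  0.034]Traceback (most recent call last):
  File "<stdin>", line 7, in <module>
ValueError: it knows: catch_knob, catch_pivot, cup, drum, glue, header_edge, jar, rack, scraper, screwdriver, sleeve, slot_home, strip, tray, tray_grip
```

```bash
python3 - <<'E'
from h import *
ims=[]
for c in ['scene','top']:
    s=viewer.snapshot(c); save(s,c+'0.png'); np.savez('pics/'+c+'0.npz',**s)
    print(c,s['fx'],s['fy'],s['origin'],s['attitude'])
    for n in ['tray','tray_grip','rack','header_edge','slot_home','catch_pivot','catch_knob','drum','sleeve','jar','screwdriver','scraper','glue','strip','cup']:
        for f in viewer.pinpoint(c,n)[:4]:
            u,v=f['at']
            p=px2w(s,np.array(u),np.array(v)) if 0<=u<560 and 0<=v<420 else None
            print(n,np.round(f['at'],1),round(f['conf'],2),np.round(p,3) if p is not None else '')
print(r.get_state())
E
```

```text
scene 517.5040462241609 517.5040462241609 [ 0.38563584 -0.85763096  1.08145919] [ 0.34608229 -0.04068529 -0.10442255  0.93148681]
tray [310.1 261.3] 0.97 [ 0.623 -0.166  0.02 ]
tray [258.9 186.1] 0.52 [0.539 0.049 0.086]
tray_grip [269.7 259. ] 0.92 [ 0.524 -0.153  0.043]
rack [276.6 176.7] 0.63 [0.608 0.145 0.008]
header_edge [269.8 153. ] 0.82 [ 0.612  0.258 -0.004]
header_edge [310.6 258.1] 0.37 [ 0.626 -0.158  0.021]
slot_home [293.4 173.6] 0.93 [0.633 0.056 0.105]
slot_home [273.5 196.5] 0.41 [0.576 0.044 0.042]
catch_pivot [274.9 195. ] 0.89 [0.581 0.048 0.042]
catch_knob [259.3 181.1] 0.68 [ 0.557  0.148 -0.001]
catch_knob [303.2 260.9] 0.61 [ 0.604 -0.17   0.034]
drum [295.  247.7] 0.79 [ 0.591 -0.138  0.049]
drum [298.9 261.6] 0.76 [ 0.593 -0.17   0.034]
drum [322.9 263.6] 0.52 [ 0.65  -0.184  0.027]
drum [301.8 278.8] 0.49 [ 0.588 -0.217  0.031]
sleeve [309.7 213.1] 0.88 [ 0.66  -0.021  0.027]
jar [275.4 178.3] 0.65 [0.604 0.144 0.004]
screwdriver [278.2 377. ] 0.65 [ 0.481 -0.435  0.023]
screwdriver [365.8 355.9] 0.45 [ 0.663 -0.45   0.068]
scraper [212.4 131.5] 0.95 [ 0.4
[... 1241 characters left out ...]
421  0.005]
{'clock': 2.0, 'q': array([ 1.20878674,  0.68913092, -0.19459873,  1.56531345,  0.15731755,
        0.90250095, -0.21508619]), 'qd': array([ 0.00043656, -0.00128692,  0.00189881, -0.00203254, -0.00174171,
       -0.00012125, -0.0015386 ]), 'joint_torque': array([-1.62146866e-04, -5.27485299e+01, -1.26702458e+00, -1.53742826e+01,
       -5.18629770e-02, -7.24146175e-04,  1.04740946e-05]), 'tool_pos': array([ 0.24099596, -0.57668335,  0.19931978]), 'eef_rot': array([9.80475988e-01, 1.96638849e-01, 1.62951251e-06, 1.67402677e-05]), 'contact_force': array([-0.57768666, -0.39497081, -0.42777698]), 'moment': array([ 0.00980805,  0.05287818, -0.06524486]), 'opening': 0.9983962114749572}
```

View pics/scene0.png

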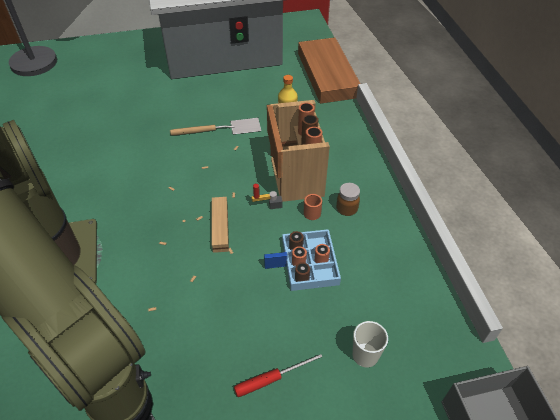

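View pics/top0.png

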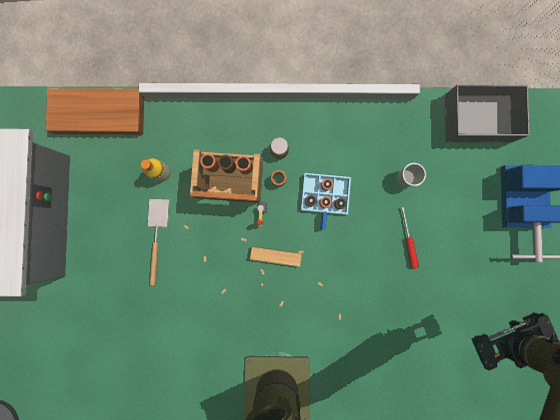

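The images show the tray (top px 325,195) right of the rack (228,175), with the strip (276,256) and sleeve (279,178) between them. The catch sticks out towards the robot at about (260,215). I'll lift the tray over these with the tool leaned back. First I need precise poses from depth.

```bash
python3 - <<'E'
from h import *
for c in ['top','scene']:
    s=dict(np.load('pics/'+c+'0.npz')); 
    V,U=np.mgrid[0:420,0:560]; P=px2w(s,U,V); C=s['color'].astype(int); ok=s['z_map']>0
    def rect(m,n):
        q=P[m]; 
        if len(q)<10: print(c,n,len(q));return
        rc=cv2.minAreaRect((q[:,:2]*1000).astype(np.float32)); print(c,n,len(q),np.round(rc[0],1),np.round(rc[1],1),round(rc[2],2),'z',np.round(np.percentile(q[:,2],[5,50,95]),3))
    roi=lambda a,b,d,e:(P[...,0]>a)&(P[...,0]<b)&(P[...,1]>d)&(P[...,1]<e)&ok
    rect(roi(.5,.78,.03,.27)&(P[...,2]>.175)&(P[...,2]<.2),'racktop')
    rect(roi(.5,.78,.03,.27)&(P[...,2]>.183)&(P[...,2]<.197)&(P[...,0]<.62),'header')
    blue=(C[...,2]>C[...,0]+25)&(C[...,2]>90)
    rect(roi(.5,.74,-.28,-.04)&blue&(P[...,2]>.024)&(P[...,2]<.036),'trayrim')
    fin=(C[...,2]>C[...,0]+50)&(C[...,0]<60)
    rect(roi(.46,.6,-.22,-.08)&fin&(P[...,2]>.04)&(P[...,2]<.06),'fin')
    b=s['z_map'][300:330,200:260]; print('bench z', np.round(np.percentile(P[300:330,200:260,2],[5,50,95]),4))
    hsv=cv2.cvtColor(s['color'],cv2.COLOR_RGB2HSV)
    yel=(hsv[...,0]>18)&(hsv[...,0]<32)&(hsv[...,1]>150)&(hsv[...,2]>120)&roi(.45,.62,0,.12)
    red=((hsv[...,0]<8)|(hsv[...,0]>172))&(hsv[...,1]>150)&(hsv[...,2]>80)&roi(.45,.62,0,.12)
    for m,n in((yel,'yellow'),(red,'red')): rect(m,n); print(P[m].mean(0) if m.any() else '', np.argwhere(m).mean(0)[::-1] if m.any() else '')
    rect(roi(.35,.48,-.12,.14)&(P[...,2]>.026)&(P[...,2]<.036),'strip')
E
```

```text
top racktop 1029 [660.6 152.5] [190.2 131.8] 86.51 z [0.182 0.189 0.199]
top header 398 [609.9 155.5] [188.8  30. ] 86.48 z [0.186 0.189 0.194]
top trayrim 401 [ 624.  -151.7] [150.7 122.9] 85.13 z [0.024 0.028 0.033]
top fin 38 [ 535.8 -143.9] [11.6 48.2] 85.74 z [0.044 0.049 0.053]
bench z [-0.0048 -0.0001  0.0047]
top yellow 26 [541.1  57.5] [41.6  6.7] 1.08 z [0.037 0.041 0.045]
[0.54742684 0.05756438 0.04115524] [260.03846154 216.46153846]
top red 19 [528.3  59.6] [12.7 15.8] 43.26 z [0.067 0.084 0.091]
[0.52967016 0.05872071 0.07939485] [259.         221.78947368]
top strip 588 [422.6   8.7] [159.6  40. ] 82.24 z [0.027 0.031 0.035]
scene racktop 1234 [661.8 147.5] [198.2 134.4] 86.59 z [0.177 0.19  0.196]
scene header 351 [604.8 150.1] [194.5  29.8] 89.87 z [0.186 0.19  0.194]
scene trayrim 724 [ 599.2 -153.8] [155.5 174.3] 85.16 z [0.025 0.029 0.034]
scene fin 140 [ 537.7 -150.3] [14.8 53.5] 85.78 z [0.042 0.05  0.054]
bench z [-0.0021  0.0011  0.0048]
scene yellow 69 [542.3  51.3] [12.8 45.6] 87.85 z [0.03  0.04  0.044]
[0.54554594 0.05131468 0.0386723 ] [261.69565217 197.23188406]
scene red 69 [530.3  52.1] [13.4 15.7] 0.65 z [0.048 0.073 0.088]
[0.53045196 0.04985766 0.0713766 ] [255.89855072 190.33333333]
scene strip 701 [423.5   4.3] [165.7  39.4] 81.93 z [0.029 0.033 0.035]
```

```bash
cat >> h.py <<'E'
def pose(yaw,lean):  # deg; tool y = -object y, z leaning
    y,l=np.radians([yaw,lean]); B=np.array([[np.cos(l),0,np.sin(l)],[0,-1,0],[np.sin(l),0,-np.cos(l)]])
    return R.from_euler('z',y)*R.from_matrix(B)
def plan(g,yaw,lean,cur=None,tip=False):
    """g: grasp point (or tip) world m"""
    st=r.get_state(); p0,R0=(st['tool_pos'],R.from_quat(st['eef_rot'])) if cur is None else cur
    Rt=pose(yaw,lean); t=np.array(g)+(0 if tip else 0.019)*Rt.apply([0,0,1])
    d=R0.inv().apply(t-p0)/0.15; w=(R0.inv()*Rt).as_rotvec()/np.pi
    print('travel',np.round(d,3).tolist(),'rot',np.round(w,4).tolist(),'dist',round(np.linalg.norm(t-p0),3)); return t,Rt
def fr(o,yaw,p):  # object->world, mm->m
    return np.array([*o,0])/1000+R.from_euler('z',yaw,degrees=True).apply(np.array(p)/1000)
E
python3 - <<'E'
from h import *
g=fr((624,-154.5),-4.8,(-90,0,36)); print(g)
z=pose(-4.8,30).apply([0,0,1])
plan(g-0.09*z,-4.8,30)
E
```

```text
[ 0.53431564 -0.14696899  0.036     ]
travel [2.699, -1.998, 0.679] rot [-0.04, 0.1634, 0.1491] dist 0.514
```

{"op": "play_rows", "data": {
  "commands": [
    {"travel": [0.3, -0.22, 0], "delta_rot": [0, 0, 0], "gripper": 1},
    {"travel": [0.6, -0.44, 0], "delta_rot": [0, 0, 0], "gripper": 1},
    {"travel": [0.95, -0.7, 0], "delta_rot": [0, 0, 0], "gripper": 1},
    {"travel": [0.95, -0.7, 0], "delta_rot": [0, 0, 0], "gripper": 1}
  ]
}}

```text
clock: 2.5
tool_pos: [0.3359, -0.4197, 0.1997]
eef_rot: [0.98, 0.201, 0.001, -0.001]
contact_force: [-0.3, 0.6, 0.8]
opening: 0.999
```

{"op": "play_rows", "data": {
  "commands": [
    {"travel": [0.35, -0.25, 0], "delta_rot": [0, 0, 0], "gripper": 1},
    {"travel": [0.65, -0.48, 0], "delta_rot": [0, 0, 0], "gripper": 1},
    {"travel": [0.95, -0.7, 0], "delta_rot": [0, 0, 0], "gripper": 1},
    {"travel": [0.95, -0.7, 0], "delta_rot": [0, 0, 0], "gripper": 1}
  ]
}}

```text
clock: 3.0
tool_pos: [0.4261, -0.269, 0.1996]
eef_rot: [0.98, 0.201, 0.001, -0.001]
contact_force: [-0.5, -0.4, 0.2]
opening: 0.999
```

```bash
python3 - <<'E'
from h import *
g=fr((624,-154.5),-4.8,(-90,0,36))
z=pose(-4.8,30).apply([0,0,1])
plan(g-0.09*z,-4.8,30); print(r.get_state()['clock'])
E
```

```text
travel [0.773, -0.575, 0.683] rot [-0.041, 0.1625, 0.1517] dist 0.177
3.0
```

{"op": "play_rows", "data": {
  "commands": [
    {"travel": [0.19, -0.14, 0.17], "delta_rot": [-0.01, 0.04, 0.038], "gripper": 1},
    {"travel": [0.38, -0.28, 0.34], "delta_rot": [-0.02, 0.08, 0.076], "gripper": 1},
    {"travel": [0.58, -0.43, 0.5], "delta_rot": [-0.03, 0.12, 0.114], "gripper": 1},
    {"travel": [0.775, -0.575, 0.685], "delta_rot": [-0.041, 0.1625, 0.152], "gripper": 1},
    {"travel": [0.775, -0.575, 0.685], "delta_rot": [-0.041, 0.1625, 0.152], "gripper": 1},
    {"travel": [0.775, -0.575, 0.685], "delta_rot": [-0.041, 0.1625, 0.152], "gripper": 1}
  ]
}}

```text
clock: 3.75
tool_pos: [0.5303, -0.1808, 0.1781]
eef_rot: [0.978, -0.042, 0.202, -0.007]
contact_force: [1.4, 0.5, 1.0]
opening: 0.996
```

```bash
python3 - <<'E'
from h import *
s=viewer.snapshot('wrist'); save(s,'w1.png'); np.savez('pics/w1.npz',**s)
st=r.get_state(); print(st['q'],st['contact_force'])
for n in ('tray_grip','tray'):
  for f in viewer.pinpoint('wrist',n)[:3]:
    u,v=f['at']; print(n,f['at'],f['conf'], px2w(s,np.array(u),np.array(v),0.036 if n=='tray_grip' else 0.0))
V,U=np.mgrid[0:420,0:560]; P=px2w(s,U,V); C=s['color'].astype(int); ok=s['z_map']>0
fin=(C[...,2]>C[...,0]+50)&(C[...,0]<60)&ok&(P[...,2]>.044)&(P[...,2]<.056)
q=P[fin]; print(len(q)); rc=cv2.minAreaRect((q[:,:2]*1000).astype(np.float32)); print(rc)
blue=(C[...,2]>C[...,0]+25)&(C[...,2]>90)&ok&(P[...,2]>.025)&(P[...,2]<.035)&(P[...,0]>.52)&(P[...,0]<.74)
q=P[blue];print(len(q), cv2.minAreaRect((q[:,:2]*1000).astype(np.float32)))
E
```

```text
[ 0.43394435  0.5359827  -0.16299824  2.19438798 -0.99011066  0.04369036
 -0.3445407 ] [0.96231182 0.33171566 1.37331261]
tray_grip [254.2, 241.7] 0.89 [ 0.53329493 -0.14604878  0.036     ]
tray_grip [258.6, 185.3] 0.38 [ 0.59602296 -0.15555516  0.036     ]
tray [257.0, 169.8] 0.78 [ 0.62216396 -0.15166288  0.        ]
453
((538.6817626953125, -146.18148803710938), (12.084275245666504, 53.417938232421875), 85.6371841430664)
3533 ((603.5584716796875, -151.74337768554688), (150.2187957763672, 166.57777404785156), 84.84275817871094)
```

View pics/w1.png

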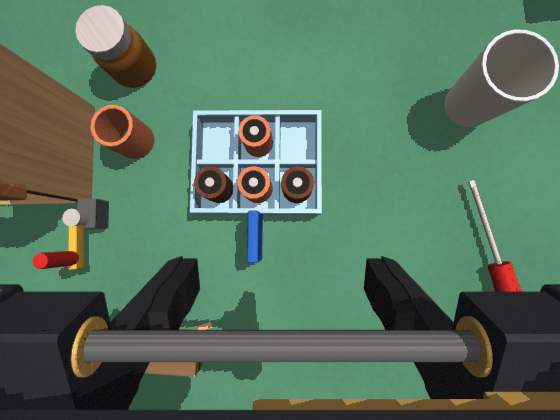

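The picture shows the fin at px (254,240) between the open jaws, with the tray and its four drums upright. Joints 5 and 6 have hit their limits, so the full 30° lean can't be reached here. I'll fit the kinematics to see which lean works.

```bash
cat > kin.py <<'E'
import numpy as np, itertools
from scipy.spatial.transform import Rotation as R
from scipy.optimize import least_squares
def fk(q,sg,L,off=0):
    h,L1,L2,L3,a=L; q=np.array(q)*sg; M=R.identity(); p=np.array([0,0,h])
    for i,ax in enumerate('zyzyzyz'):
        M=M*R.from_euler(ax,q[i])
        if i==2: p=p+M.apply([0,0,L1])
        if i==4: p=p+M.apply([0,0,L2])
        if i==5: p=p+M.apply([a,0,0])
    M=M*R.from_euler('z',off)
    return p+M.apply([0,0,L3]),M
LO=np.array([-3.01,-.46,-1.47,.13,-1,.04,-2.66]);HI=np.array([3.01,2.08,1.51,2.56,4.14,2.09,2.66])
E
python3 - <<'E'
from kin import *
from plant import r
st=r.get_state()
D=[([1.20878674,0.68913092,-0.19459873,1.56531345,0.15731755,0.90250095,-0.21508619],[0.24099596,-0.57668335,0.19931978],[.980475988,.196638849,0,0]),(st['q'],st['tool_pos'],st['eef_rot'])]
res=[]
for sg in itertools.product([1,-1],repeat=4):
    s=np.array([sg[0],1,sg[1],1,sg[2],1,sg[3]])
    for off in np.arange(4)*np.pi/2:
        e=sum((R.from_quat(x).inv()*fk(q,s,[0]*5,off)[1]).magnitude() for q,p,x in D)
        res.append((e,tuple(s),off))
res.sort(key=lambda t:t[0]); print(res[:3])
_,s,off=res[0]
f=least_squares(lambda L:np.concatenate([fk(q,np.array(s),L,off)[0]-p for q,p,x in D]),[.3,.4,.4,.2,0]); print(f.x,f.fun)
E
```

```text
[(3.364026664649145e-05, (np.int64(-1), np.int64(1), np.int64(-1), np.int64(1), np.int64(-1), np.int64(1), np.int64(-1)), np.float64(1.5707963267948966)), (0.71622470309824, (np.int64(-1), np.int64(1), np.int64(1), np.int64(1), np.int64(-1), np.int64(1), np.int64(-1)), np.float64(1.5707963267948966)), (0.8626840315804383, (np.int64(-1), np.int64(1), np.int64(1), np.int64(1), np.int64(-1), np.int64(1), np.int64(1)), np.float64(1.5707963267948966))]
[ 0.03428943  0.70979747  0.2264614   0.26177621 -0.00530918] [ 0.02385794  0.00464549 -0.01930635 -0.00393599  0.01144796  0.01930635]
```

```bash
cat > kin.py <<'E'
import numpy as np
from scipy.spatial.transform import Rotation as R
from scipy.optimize import least_squares
SG=np.array([-1,1,-1,1,-1,1,-1]); LO=np.array([-3.01,-.46,-1.47,.13,-1,.04,-2.66]);HI=np.array([3.01,2.08,1.51,2.56,4.14,2.09,2.66])
def fk(q,L):
    h,L1,a1,a2,L2,a3,L3=L; q=np.array(q)*SG; M=R.identity(); p=np.array([0,0,h])
    for i,ax in enumerate('zyzyzyz'):
        M=M*R.from_euler(ax,q[i])
        if i==2: p=p+M.apply([a1,0,L1])
        if i==3: p=p+M.apply([a2,0,0])
        if i==4: p=p+M.apply([0,0,L2])
        if i==5: p=p+M.apply([a3,0,0])
    return p+M.apply([0,0,L3]),M*R.from_euler('z',np.pi/2)
def fit(D,x0):
    f=least_squares(lambda L:np.concatenate([fk(q,L)[0]-p for q,p in D]+[1e-3*(L-x0)]),x0); return f.x,f.fun
E
cat > dat.py <<'E'
D=[([1.20878674,0.68913092,-0.19459873,1.56531345,0.15731755,0.90250095,-0.21508619],[0.24099596,-0.57668335,0.19931978])]
E
python3 - <<'E'
from kin import *; from dat import D
from plant import r
st=r.get_state(); D.append((st['q'].tolist(),st['tool_pos'].tolist()))
open('dat.py','w').write('D='+repr(D))
for x0 in ([.267,.293,.0525,-.0525,.3425,.076,.27],[.34,.4,0,0,.4,0,.28],[.3,.4,0.05,-.05,.4,0.08,.28]):
    x,e=fit(D,np.array(x0)); print(np.round(x,4),np.abs(e[:6]).max())
E
```

```text
[-0.0552  0.7826 -0.1616 -0.068   0.2539 -0.0137  0.3457] 4.731746800185066e-06
[ 0.0092  0.7991 -0.2059 -0.0513  0.2859 -0.0232  0.4177] 4.518002895997908e-06
[-0.0225  0.791  -0.184  -0.0595  0.2701 -0.0185  0.3822] 4.431087585854421e-06
```

```bash
python3 - <<'E'
from h import *
g=np.array([.527,-.1456,.038])
z=pose(-4.9,12).apply([0,0,1])
plan(g-0.08*z,-4.9,12)
E
```

```text
travel [-0.331, -0.21, 0.451] rot [-0.0104, -0.0626, -0.0013] dist 0.09
```

{"op": "play_rows", "data": {
  "commands": [
    {"travel": [-0.17, -0.1, 0.23], "delta_rot": [-0.005, -0.031, -0.001], "gripper": 1},
    {"travel": [-0.33, -0.21, 0.45], "delta_rot": [-0.0104, -0.0626, -0.0013], "gripper": 1},
    {"travel": [-0.33, -0.21, 0.45], "delta_rot": [-0.0104, -0.0626, -0.0013], "gripper": 1},
    {"travel": [-0.33, -0.21, 0.45], "delta_rot": [-0.0104, -0.0626, -0.0013], "gripper": 1}
  ]
}}

```text
clock: 4.4
tool_pos: [0.5135, -0.1448, 0.098]
eef_rot: [0.994, -0.042, 0.104, 0.005]
contact_force: [0.3, -0.9, 0.4]
opening: 1.003
```

```bash
cat > log.py <<'E'
from kin import *; from dat import D
from plant import r
def log():
    st=r.get_state(); D.append((st['q'].tolist(),st['tool_pos'].tolist()))
    open('dat.py','w').write('D='+repr(D))
    for x0 in ([.267,.293,.0525,-.0525,.3425,.076,.27],[.34,.4,0,0,.4,0,.28]):
        x,e=fit(D,np.array(x0)); print(np.round(x,4),np.abs(e[:-7]).max())
    print(np.round(st['q'],3),np.round(R.from_quat(st['eef_rot']).as_matrix()[:,2],3),st['contact_force'].round(1))
E
python3 - <<'E'
from h import *; from log import log
log()
plan([.527,-.1456,.038],-4.9,12)
E
```

```text
[ 0.3761  0.7863 -0.3607  0.016   0.42   -0.0897  0.7343] 0.016331259366642786
[ 0.3762  0.7863 -0.3607  0.016   0.42   -0.0897  0.7343] 0.016331562597622057
[ 0.108  0.69   0.156  2.164 -0.986  0.151 -0.47 ] [ 0.207 -0.018 -0.978] [ 0.3 -0.9  0.4]
travel [0.005, -0.003, 0.537] rot [0.0002, -0.0, 0.0002] dist 0.081
```

{"op": "play_rows", "data": {
  "commands": [
    {"travel": [0, 0, 0.27], "delta_rot": [0, 0, 0], "gripper": 1},
    {"travel": [0.005, -0.003, 0.535], "delta_rot": [0, 0, 0], "gripper": 1},
    {"travel": [0.005, -0.003, 0.535], "delta_rot": [0, 0, 0], "gripper": 1},
    {"travel": [0.005, -0.003, 0.535], "delta_rot": [0, 0, 0], "gripper": 1}
  ]
}}

```text
clock: 4.9
tool_pos: [0.539, -0.1486, 0.0295]
eef_rot: [0.995, -0.042, 0.095, 0.002]
contact_force: [-1.5, -0.5, 0.0]
opening: 0.999
```

{"op": "play_rows", "data": {
  "commands": [
    {"travel": [0, 0, 0], "delta_rot": [0, 0, 0], "gripper": -1},
    {"travel": [0, 0, 0], "delta_rot": [0, 0, 0], "gripper": -1},
    {"travel": [0, 0, 0], "delta_rot": [0, 0, 0], "gripper": -1},
    {"travel": [0, 0, 0], "delta_rot": [0, 0, 0], "gripper": -1},
    {"travel": [0, 0, 0], "delta_rot": [0, 0, 0], "gripper": -1},
    {"travel": [0, 0, 0], "delta_rot": [0, 0, 0], "gripper": -1}
  ],
  "force": 58
}}

```text
clock: 5.65
tool_pos: [0.5396, -0.1467, 0.0278]
eef_rot: [0.995, -0.04, 0.094, 0.002]
contact_force: [0.1, 0.4, 0.6]
opening: 0.341
```

```bash
python3 - <<'E'
from h import *; from log import log
log()
st=r.get_state(); print(st['tool_pos'],st['moment'],st['opening'])
E
```

```text
[ 0.3763  0.6677 -0.2249  0.0011  0.3903 -0.0708  0.5882] 0.024509239464658605
[ 0.3763  0.6677 -0.2249  0.0011  0.3903 -0.0708  0.5882] 0.02450862215340449
[ 0.193  0.838  0.013  2.094 -1.     0.043 -0.455] [ 0.187 -0.011 -0.982] [0.1 0.4 0.6]
[ 0.53963126 -0.14668727  0.02779193] [ 0.03203915  0.20492908 -0.04261413] 0.3406931021516531
```

```bash
python3 - <<'E'
from h import *
plan([.525,-.1456,.037],-4.9,7)
E
```

```text
travel [-0.093, 0.001, 0.048] rot [-0.0016, -0.021, 0.0015] dist 0.016
```

{"op": "play_rows", "data": {
  "commands": [
    {"travel": [-0.093, 0, 0.048], "delta_rot": [-0.0016, -0.021, 0.0015], "gripper": -0.2},
    {"travel": [-0.093, 0, 0.048], "delta_rot": [-0.0016, -0.021, 0.0015], "gripper": -0.2},
    {"travel": [-0.093, 0, 0.048], "delta_rot": [-0.0016, -0.021, 0.0015], "gripper": -0.2}
  ]
}}

```text
clock: 6.02
tool_pos: [0.5274, -0.1456, 0.0182]
eef_rot: [0.997, -0.043, 0.061, 0.003]
contact_force: [0.4, 0.1, 0.4]
opening: 0.402
```

```bash
python3 - <<'E'
from h import *; from log import log
log(); plan([.525,-.1456,.037],-4.9,7)
E
```

```text
[ 0.3921  0.6501 -0.215  -0.0009  0.3896 -0.0739  0.5863] 0.026870856552123346
[ 0.3921  0.6501 -0.215  -0.0009  0.3896 -0.0739  0.5863] 0.026870258946841086
[ 0.096  0.866  0.164  2.069 -0.997  0.165 -0.478] [ 0.122 -0.011 -0.992] [0.4 0.1 0.4]
travel [-0.001, 0.001, 0.0] rot [0.0, -0.0003, 0.0001] dist 0.0
```

{"op": "play_rows", "data": {
  "commands": [
    {"travel": [0, 0, 0], "delta_rot": [0, 0, 0], "gripper": -1},
    {"travel": [0, 0, 0], "delta_rot": [0, 0, 0], "gripper": -1},
    {"travel": [0, 0, 0], "delta_rot": [0, 0, 0], "gripper": -1},
    {"travel": [0, 0, 0], "delta_rot": [0, 0, 0], "gripper": -1},
    {"travel": [0, 0, 0], "delta_rot": [0, 0, 0], "gripper": -1}
  ],
  "force": 58
}}

```text
clock: 6.65
tool_pos: [0.5274, -0.1457, 0.0182]
eef_rot: [0.997, -0.043, 0.061, 0.003]
contact_force: [-0.7, -0.6, -0.3]
opening: 0.001
```

{"op": "play_rows", "data": {
  "commands": [
    {"travel": [0, 0, -0.08], "delta_rot": [0, 0, 0], "gripper": -1},
    {"travel": [0, 0, -0.16], "delta_rot": [0, 0, 0], "gripper": -1},
    {"travel": [0, 0, -0.25], "delta_rot": [0, 0, 0], "gripper": -1},
    {"travel": [0, 0, -0.25], "delta_rot": [0, 0, 0], "gripper": -1}
  ]
}}

```text
clock: 7.15
tool_pos: [0.5234, -0.1455, 0.0564]
eef_rot: [0.997, -0.043, 0.062, 0.003]
contact_force: [0.4, -0.1, -0.2]
opening: 0.006
```

```bash
cat > look.py <<'E'
from h import *
def look(name,cam='wrist'):
    s=viewer.snapshot(cam); save(s,name+'.png'); V,U=np.mgrid[0:420,0:560]; P=px2w(s,U,V); C=s['color'].astype(int); ok=s['z_map']>0
    return s,P,C,ok
E
python3 - <<'E'
from look import *
s,P,C,ok=look('w2')
st=r.get_state(); print(st['tool_pos'],st['contact_force'].round(1),st['moment'].round(2),st['opening'])
b=(C[...,2]>C[...,0]+25)&(C[...,2]>150)&ok&(P[...,0]>.5)&(P[...,0]<.76)&(P[...,2]<.15)
q=P[b]; hi=[]
for x in np.arange(.56,.70,.02):
    m=q[(abs(q[:,0]-x)<.01)]; print(round(x,2),len(m),np.percentile(m[:,2],[10,50,90]).round(4) if len(m) else '')
E
```

```text
[ 0.5231545  -0.14529756  0.05582526] [-0.6 -0.9  0.4] [0.09 0.13 0.03] 0.004142782043911888
0.56 1775 [0.0056 0.031  0.0509]
0.58 3437 [0.0053 0.0067 0.0311]
0.6 856 [0.0058 0.0273 0.0312]
0.62 2891 [0.0054 0.0263 0.0288]
0.64 3999 [0.0052 0.0063 0.028 ]
0.66 4390 [0.0052 0.0063 0.0298]
0.68 2348 [0.0052 0.0062 0.0278]
```

View pics/w2.png

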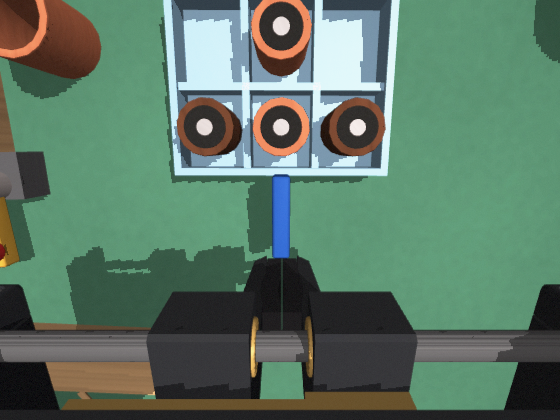

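The gripper closed on nothing. The fin's end at px (281,257) lies ahead of the fingers, so I need to re-measure.

```bash
python3 - <<'E'
from look import *
for c in ('wrist','top','scene'):
    s,P,C,ok=look('x_'+c,c)
    fin=(C[...,2]>C[...,0]+50)&(C[...,0]<60)&ok&(P[...,2]>.043)&(P[...,2]<.056)&(abs(P[...,1]+.15)<.06)&(P[...,0]>.45)&(P[...,0]<.6)
    q=P[fin]; print(c,len(q),np.round(q.min(0),4),np.round(q.max(0),4),cv2.minAreaRect((q[:,:2]*1000).astype(np.float32)))
    rim=(C[...,2]>C[...,0]+25)&(C[...,0]>60)&ok&(P[...,2]>.025)&(P[...,2]<.036)&(abs(P[...,1]+.15)<.09)&(P[...,0]>.5)&(P[...,0]<.72)
    q=P[rim]; print('rim x',np.percentile(q[:,0],[0.5,2,98,99.5]).round(4))
    for f in viewer.pinpoint(c,'tray_grip')[:2]: print(f['conf'],px2w(s,*map(np.array,f['at']),.036).round(4))
s,P,C,ok=look('x_wrist')
for v in range(176,262,12): print(v,P[v,281].round(4))
E
```

```text
wrist 1321 [ 0.512  -0.1543  0.0451] [ 0.5675 -0.1387  0.0531] ((539.6790771484375, -146.2705078125), (11.82833194732666, 55.382083892822266), 84.7453384399414)
rim x [0.5618 0.5636 0.6768 0.6808]
0.83 [ 0.5341 -0.1486  0.036 ]
0.64 [ 0.6455 -0.1541  0.036 ]
top 6 [ 0.5498 -0.1511  0.046 ] [ 0.5595 -0.1414  0.0524] ((554.6492919921875, -146.24313354492188), (9.444950103759766, 9.890101432800293), 88.41313171386719)
rim x [0.5606 0.5634 0.6864 0.6889]
0.81 [ 0.5439 -0.1396  0.036 ]
0.55 [0.4213 0.0149 0.036 ]
scene 26 [ 0.5286 -0.1585  0.0434] [ 0.5633 -0.1443  0.0549] ((547.3228759765625, -156.2075958251953), (36.052345275878906, 13.16567325592041), 19.28266716003418)
rim x [0.5603 0.5623 0.6884 0.6899]
0.7 [ 0.5291 -0.1431  0.036 ]
0.64 [ 0.4822 -0.4399  0.036 ]
176 [ 0.5664 -0.1487  0.0506]
188 [ 0.5587 -0.1481  0.0504]
200 [ 0.5508 -0.1474  0.0497]
212 [ 0.5432 -0.1467  0.0512]
224 [ 0.535  -0.146   0.0505]
236 [ 0.5271 -0.1453  0.0515]
248 [ 0.5189 -0.1446  0.0517]
260 [ 0.5275 -0.1455  0.098 ]
```

```bash
python3 - <<'E'
from look import *
s,P,C,ok=look('x_w2')
st=r.get_state(); Rt=R.from_quat(st['eef_rot']); print(st['tool_pos'],s['origin'])
for k in (0,.019,.06): print(k,w2px(s,st['tool_pos']-Rt.apply([0,0,k])))
for v in (252,256,258,260,264,270,280,290,300,320): print(v,P[v,270].round(3),P[v,281].round(3),P[v,300].round(3), Rt.inv().apply(P[v,270]-st['tool_pos']).round(3))
i=(P[...,2]>.055)&ok&(C.max(-1)<75)&(abs(P[...,1]+.146)<.02); q=Rt.inv().apply(P[i]-st['tool_pos']); print('min/max tool z of dark',q[:,2].max(), q[:,0].max())
E
```

```text
[ 0.52265644 -0.14534427  0.05514491] [ 0.5834085  -0.15061116  0.25017529]
0 [281.5173891  244.06438681]
0.019 [281.5135505  257.29353426]
0.06 [281.50205016 296.92762518]
252 [ 0.5   -0.134  0.001] [ 0.516 -0.144  0.052] [ 0.498 -0.159  0.001] [-0.03  -0.01   0.051]
256 [ 0.496 -0.133  0.001] [ 0.513 -0.144  0.05 ] [ 0.494 -0.158  0.001] [-0.034 -0.01   0.05 ]
258 [ 0.528 -0.14   0.095] [ 0.494 -0.142  0.001] [ 0.528 -0.155  0.098] [ 0.01  -0.006 -0.039]
260 [ 0.528 -0.14   0.099] [ 0.527 -0.145  0.097] [ 0.527 -0.155  0.1  ] [ 0.011 -0.006 -0.043]
264 [ 0.528 -0.14   0.103] [ 0.527 -0.145  0.103] [ 0.527 -0.155  0.106] [ 0.01  -0.006 -0.047]
270 [ 0.527 -0.14   0.108] [ 0.526 -0.145  0.108] [ 0.526 -0.155  0.11 ] [ 0.01  -0.006 -0.052]
280 [ 0.526 -0.14   0.118] [ 0.524 -0.145  0.115] [ 0.525 -0.154  0.118] [ 0.01  -0.005 -0.062]
290 [ 0.524 -0.14   0.125] [ 0.519 -0.145  0.115] [ 0.523 -0.153  0.125] [ 0.01  -0.005 -0.069]
300 [ 0.523 -0.141  0.133] [ 0.513 -0.144  0.113] [ 0.522 -0.153  0.133] [ 0.01  -0.005 -0.077]
320 [ 0.519 -0.141  0.14 ] [ 0.437 -0.138  0.002] [ 0.518 -0.152  0.14 ] [ 0.006 -0.004 -0.085]
min/max tool z of dark -0.03864333429704619 0.036333741248275056
```

```bash
python3 - <<'E'
from h import *
s=dict(np.load('pics/w1.npz')); V,U=np.mgrid[0:420,0:560]; P=px2w(s,U,V); C=s['color'].astype(int)
st=r.get_state(); R1=R.from_quat([.978,-.042,.202,-.007]); T1=np.array([.5303,-.1808,.1781])
print('cam in tool: w1',R1.inv().apply(s['origin']-T1).round(4))
s2=viewer.snapshot('wrist'); R2=R.from_quat(st['eef_rot']); print('now',R2.inv().apply(s2['origin']-st['tool_pos']).round(4))
for k in (0,-.039): print('TCP px w1',w2px(s,T1+R1.apply([[0,-.044,k],[0,.044,k]])))
i=(s['z_map']>0)&(P[...,2]>.1)&(C.max(-1)<75)&(V<320)&(U>120)&(U<430); q=R1.inv().apply(P[i]-T1); print('tip tool z max',q[:,2].max(),'y',np.percentile(q[:,1],[1,99]))
E
```

```text
cam in tool: w1 [ 8.450e-02  1.000e-04 -1.859e-01]
now [ 0.0843  0.     -0.1862]
TCP px w1 [[214.15420806 244.54715703]
 [349.03223205 244.61030278]]
TCP px w1 [[199.10533858 274.93060418]
 [363.98527315 275.02803527]]
tip tool z max -0.03859089830976573 y [-0.05923134  0.05827649]
```

```bash
python3 - <<'E'
from look import *
s,P,C,ok=look('x_w3')
st=r.get_state(); Rt=R.from_quat(st['eef_rot'])
for v in (265,288,300,315,340,370,405,415):
    print(v,[ (Rt.inv().apply(P[v,u]-st['tool_pos'])*1000).round(0).astype(int).tolist() for u in (20,100,180,220,240,265,275,283,300)])
s,P,C,ok=look('scene2','scene')
u,v=w2px(s,st['tool_pos']); print(u,v, w2px(s,st['tool_pos']-Rt.apply([0,0,.039])))
c=s['color'][max(0,int(v)-110):int(v)+70,int(u)-120:int(u)+120]; cv2.imwrite('pics/crop_s2.png',cv2.resize(cv2.cvtColor(c,cv2.COLOR_RGB2BGR),None,fx=3,fy=3,interpolation=cv2.INTER_CUBIC))
E
```

```text
265 [[-42, -222, 50], [-42, -154, 50], [-43, -86, 51], [-42, -52, 50], [-42, -35, 49], [12, -8, -51], [10, -3, -48], [10, 1, -48], [12, 9, -50]]
288 [[34, -77, -106], [-63, -156, 47], [-63, -87, 47], [-63, -53, 47], [-63, -36, 48], [10, -7, -69], [10, -3, -68], [6, 1, -62], [10, 8, -69]]
300 [[30, -78, -106], [-74, -157, 45], [35, -27, -114], [34, -17, -113], [35, -11, -114], [10, -7, -77], [10, -3, -78], [-1, 1, -61], [10, 8, -77]]
315 [[27, -77, -109], [-88, -159, 44], [35, -25, -121], [35, -15, -120], [35, -10, -120], [9, -6, -85], [8, -2, -84], [9, 1, -86], [84, 0, -186]]
340 [[28, -67, -121], [28, -47, -121], [33, -23, -127], [34, -14, -128], [34, -9, -129], [28, -4, -121], [28, -2, -121], [27, 0, -120], [26, 5, -119]]
370 [[11, -77, -114], [-114, -145, 9], [25, -24, -128], [25, -15, -128], [25, -10, -128], [-143, -15, 38], [-142, -6, 37], [-142, 1, 37], [-143, 17, 38]]
405 [[1, -78, -117], [18, -43, -131], [19, -23, -132], [19, -14, -132], [18, -10, -131], [20, -4, -132], [18, -1, -131], [19, 0, -132], [18, 4, -131]]
415 [[25, -53, -139], [24, -37, -139], [25, -21, -139], [23, -13, -138], [23, -9, -138], [25, -3, -139], [24, -1, -139], [23, 0, -138], [23, 4, -138]]
268.5304698715235 253.73108814312917 [266.3063478  244.44470666]
```

View pics/crop_s2.png

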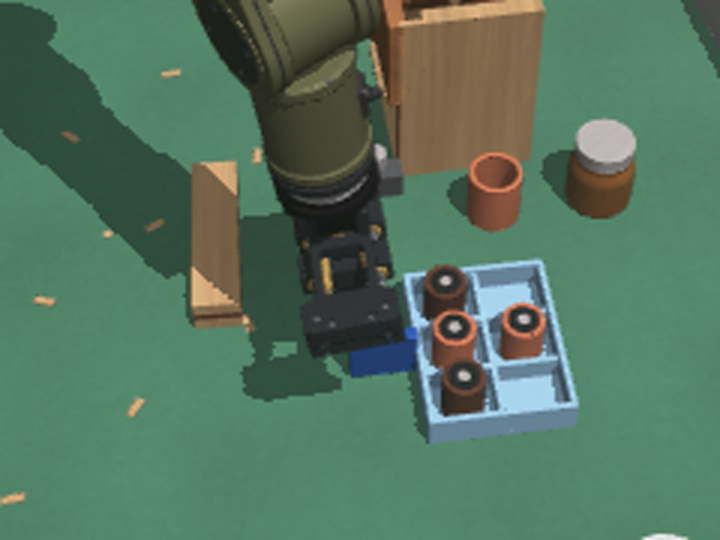

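Both checks agree. The fingertips end about 40 mm behind the reported tool_pos: the camera shows them at tool z = -39 mm and the body at -106 mm, and the gripper closed empty above the fin. I'll correct the helper for this and grasp again.

```bash
sed -i 's/(0 if tip else 0.019)/(0.04 if tip else 0.059)/' h.py; python3 - <<'E'
from h import *
plan([.525,-.1453,.036],-4.9,4)
E
```

```text
travel [-0.021, -0.001, 0.522] rot [-0.0001, -0.0167, -0.0001] dist 0.078
```

{"op": "play_rows", "data": {
  "commands": [
    {"travel": [0, 0, 0], "delta_rot": [0, 0, 0], "gripper": 0},
    {"travel": [0, 0, 0], "delta_rot": [0, 0, 0], "gripper": 0},
    {"travel": [0, 0, 0], "delta_rot": [0, 0, 0], "gripper": 0},
    {"travel": [-0.005, 0, 0.1], "delta_rot": [0, -0.005, 0], "gripper": 0},
    {"travel": [-0.01, 0, 0.25], "delta_rot": [0, -0.01, 0], "gripper": 0},
    {"travel": [-0.02, 0, 0.4], "delta_rot": [0, -0.0167, 0], "gripper": 0},
    {"travel": [-0.021, 0, 0.52], "delta_rot": [0, -0.0167, 0], "gripper": 0},
    {"travel": [-0.021, 0, 0.52], "delta_rot": [0, -0.0167, 0], "gripper": 0},
    {"travel": [-0.021, 0, 0.52], "delta_rot": [0, -0.0167, 0], "gripper": 0}
  ]
}}

```text
clock: 8.88
tool_pos: [0.5291, -0.146, -0.0224]
eef_rot: [0.998, -0.043, 0.035, 0.001]
contact_force: [0.1, -0.4, 0.6]
opening: 0.498
```

```bash
python3 - <<'E'
from h import *; from log import log
log(); plan([.525,-.1453,.036],-4.9,4)
E
```

```text
[ 0.403   0.6247 -0.1911 -0.0042  0.3833 -0.0744  0.5696] 0.030095350590192027
[ 0.403   0.6247 -0.1911 -0.0042  0.3833 -0.0744  0.5697] 0.030094810535836403
[ 0.078  0.954  0.19   2.012 -0.957  0.198 -0.531] [ 0.069 -0.006 -0.998] [ 0.1 -0.4  0.6]
travel [-0.0, -0.002, 0.003] rot [-0.0, 0.0001, -0.0001] dist 0.001
```

Tool_pos is at z = -0.022 with no contact force, which confirms the offset. Now I'll close, then lift a little.

{"op": "play_rows", "data": {
  "commands": [
    {"travel": [0, 0, 0], "delta_rot": [0, 0, 0], "gripper": -1},
    {"travel": [0, 0, 0], "delta_rot": [0, 0, 0], "gripper": -1},
    {"travel": [0, 0, 0], "delta_rot": [0, 0, 0], "gripper": -1},
    {"travel": [0, 0, 0], "delta_rot": [0, 0, 0], "gripper": -1},
    {"travel": [0, 0, 0], "delta_rot": [0, 0, 0], "gripper": -1},
    {"travel": [0, 0, 0], "delta_rot": [0, 0, 0], "gripper": -1}
  ],
  "force": 58
}}

```text
clock: 9.62
tool_pos: [0.5293, -0.1458, -0.0222]
eef_rot: [0.998, -0.043, 0.035, 0.001]
contact_force: [0.3, 1.3, 4.2]
opening: 0.129
```

{"op": "play_rows", "data": {
  "commands": [
    {"travel": [0, 0, -0.03], "delta_rot": [0, 0, 0], "gripper": -1},
    {"travel": [0, 0, -0.07], "delta_rot": [0, 0, 0], "gripper": -1},
    {"travel": [0, 0, -0.13], "delta_rot": [0, 0, 0], "gripper": -1},
    {"travel": [0, 0, -0.2], "delta_rot": [0, 0, 0], "gripper": -1},
    {"travel": [0, 0, -0.2], "delta_rot": [0, 0, 0], "gripper": -1}
  ]
}}

```text
clock: 10.25
tool_pos: [0.5276, -0.1459, 0.0085]
eef_rot: [0.998, -0.043, 0.036, 0.002]
contact_force: [-0.3, 0.3, -3.2]
opening: 0.127
```

```bash
cat >> look.py <<'E'
def tray(name,xr=(.4,.76),cam='wrist'):
    """tray rim plane + footprint while held"""
    s,P,C,ok=look(name,cam); st=r.get_state(); Rt=R.from_quat(st['eef_rot'])
    b=(C[...,2]>C[...,0]+25)&(C[...,2]>110)&(C[...,0]>60)&ok&(P[...,2]<.25)
    T=Rt.inv().apply(P[b]-st['tool_pos'])
    m=(T[:,0]>.02)&(T[:,0]<.2)&(abs(T[:,1])<.1)&(abs(T[:,2])<.12); q=P[b][m]
    A=np.c_[q[:,:2]-q[:,:2].mean(0),np.ones(len(q))]; k=q[:,2]>np.percentile(q[:,2],60)
    for _ in range(6):
        x=np.linalg.lstsq(A[k],q[k,2],rcond=None)[0]; e=q[:,2]-A@x; k=(e>-.004)&(e<.012)
    print('n',len(q),k.sum(),'rim slope deg (x,y)',np.degrees(np.arctan(x[:2])).round(2),'rim mean z',x[2].round(4), cv2.minAreaRect((q[k][:,:2]*1000).astype(np.float32)))
    print('tool',st['tool_pos'].round(4),'F',st['contact_force'].round(1),'M',st['moment'].round(2),'open',round(st['opening'],3),'t',st['clock'])
    return s,P,C,ok
E
python3 - <<'E'
from look import *
tray('w4')
E
```

```text
n 37606 15704 rim slope deg (x,y) [-2.07  0.09] rim mean z 0.0585 ((607.2637329101562, -152.67181396484375), (151.55654907226562, 87.20928955078125), 84.92179107666016)
tool [ 0.5274 -0.1457  0.0081] F [ 0.2  0.6 -3.3] M [0.06 0.4  0.04] open 0.133 t 10.3
```

View pics/w4.png

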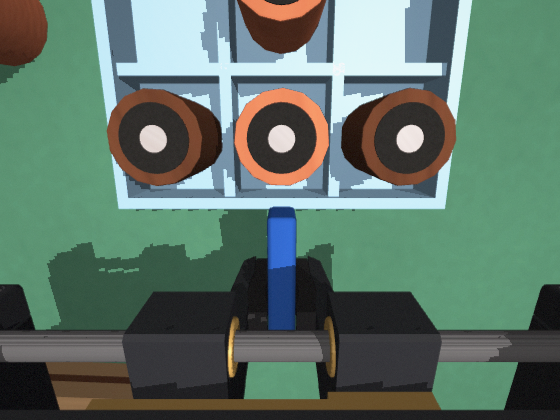

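Tray is held: 3.3 N of weight, 2° sag, drums upright. Lift clear of the catch and knob next.

{"op": "play_rows", "data": {
  "commands": [
    {"travel": [0.01, 0, -0.12], "delta_rot": [0, 0, 0], "gripper": -1},
    {"travel": [0.018, 0, -0.26], "delta_rot": [0, 0, 0], "gripper": -1},
    {"travel": [0.028, 0, -0.4], "delta_rot": [0, 0, 0], "gripper": -1},
    {"travel": [0.038, 0, -0.54], "delta_rot": [0, 0, 0], "gripper": -1},
    {"travel": [0.044, 0, -0.63], "delta_rot": [0, 0, 0], "gripper": -1},
    {"travel": [0.044, 0, -0.63], "delta_rot": [0, 0, 0], "gripper": -1}
  ]
}}

```text
clock: 11.05
tool_pos: [0.5275, -0.1457, 0.1028]
eef_rot: [0.998, -0.043, 0.036, 0.002]
contact_force: [0.1, 1.3, -4.4]
opening: 0.131
```

```bash
python3 - <<'E'
from h import *
st=r.get_state(); print(st['tool_pos'],st['contact_force'].round(1),st['opening'],st['q'].round(2))
z=st['tool_pos'][2]+.059
c=plan([.427,-.06,z],-4.5,4); plan([.422,.165,z],-3.5,4,cur=c)
E
```

```text
[ 0.52750582 -0.14571316  0.10276218] [ 0.1  1.3 -4.4] 0.13123942047576326 [-0.1   0.77  0.5   1.99 -0.79  0.51 -0.69]
travel [-0.687, -0.512, -0.05] rot [0.0002, -0.0004, -0.0022] dist 0.129
travel [-0.151, -1.493, -0.011] rot [0.0004, 0.0, -0.0055] dist 0.225
```

{"op": "play_rows", "data": {
  "commands": [
    {"travel": [-0.12, -0.05, -0.01], "delta_rot": [0, 0, 0], "gripper": -1},
    {"travel": [-0.27, -0.13, -0.02], "delta_rot": [0, 0, 0], "gripper": -1},
    {"travel": [-0.42, -0.22, -0.03], "delta_rot": [0, 0, 0], "gripper": -1},
    {"travel": [-0.56, -0.33, -0.04], "delta_rot": [0, 0, -0.001], "gripper": -1},
    {"travel": [-0.65, -0.44, -0.048], "delta_rot": [0, 0, -0.002], "gripper": -1},
    {"travel": [-0.687, -0.512, -0.05], "delta_rot": [0, 0, -0.002], "gripper": -1},
    {"travel": [-0.687, -0.512, -0.05], "delta_rot": [0, 0, -0.002], "gripper": -1}
  ]
}}

```text
clock: 11.92
tool_pos: [0.4307, -0.0597, 0.1022]
eef_rot: [0.999, -0.039, 0.035, 0.001]
contact_force: [0.5, -0.2, -3.4]
opening: 0.132
```

```bash
python3 - <<'E'
from h import *
st=r.get_state(); print(st['tool_pos'],st['contact_force'].round(1),st['opening'],st['q'].round(2))
plan([.422,.165,.162],-3.5,4)
E
```

```text
[ 0.43073939 -0.05967582  0.10224718] [ 0.5 -0.2 -3.4] 0.1319636190329744 [-0.16  0.66  0.3   2.3  -0.93  0.23 -0.66]
travel [-0.147, -1.489, -0.016] rot [0.0004, 0.0002, -0.0054] dist 0.224
```

{"op": "play_rows", "data": {
  "commands": [
    {"travel": [-0.01, -0.1, 0], "delta_rot": [0, 0, -0.001], "gripper": -1},
    {"travel": [-0.02, -0.26, 0], "delta_rot": [0, 0, -0.001], "gripper": -1},
    {"travel": [-0.04, -0.44, 0], "delta_rot": [0, 0, -0.002], "gripper": -1},
    {"travel": [-0.06, -0.62, 0], "delta_rot": [0, 0, -0.002], "gripper": -1},
    {"travel": [-0.08, -0.8, 0], "delta_rot": [0, 0, -0.003], "gripper": -1},
    {"travel": [-0.1, -0.95, -0.01], "delta_rot": [0, 0, -0.003], "gripper": -1}
  ]
}}

```text
clock: 12.68
tool_pos: [0.4215, 0.0775, 0.1021]
eef_rot: [0.999, -0.043, 0.031, 0.006]
contact_force: [-6.7, -11.4, -0.9]
opening: 0.206
```

{"op": "play_rows", "data": {
  "commands": [
    {"travel": [-0.01, -0.14, 0], "delta_rot": [0, 0, 0], "gripper": -1},
    {"travel": [-0.02, -0.28, 0], "delta_rot": [0, 0, -0.001], "gripper": -1},
    {"travel": [-0.04, -0.4, 0], "delta_rot": [0, 0, -0.002], "gripper": -1},
    {"travel": [-0.045, -0.5, 0], "delta_rot": [0, 0, -0.0024], "gripper": -1},
    {"travel": [-0.047, -0.539, 0], "delta_rot": [0, 0, -0.0024], "gripper": -1},
    {"travel": [-0.047, -0.539, 0], "delta_rot": [0, 0, -0.0024], "gripper": -1}
  ]
}}

```text
clock: 13.42
tool_pos: [0.4213, 0.1644, 0.1014]
eef_rot: [0.999, -0.032, 0.031, 0.002]
contact_force: [-7.6, -1.8, -3.4]
opening: 0.228
```

```bash
python3 - <<'E'
from look import *
s,P,C,ok=tray('w5'); st=r.get_state(); print(st['q'].round(2)); plan([.422,.165,.162],-3.5,4)
for n in ('header_edge','catch_knob','catch_pivot','slot_home'):
    for f in viewer.pinpoint('wrist',n)[:1]:
        u,v=f['at']; z={'header_edge':.095,'catch_knob':.086,'catch_pivot':.0265,'slot_home':.015}[n]
        print(n,f['at'],round(f['conf'],2),px2w(s,np.array(u),np.array(v),z).round(4))
# header top front edge
i=ok&(P[...,2]>.180)&(P[...,2]<.2)&(P[...,0]>.55)&(P[...,1]>.02)&(P[...,1]<.29); q=P[i]; print(len(q))
if len(q)>20: print(q.min(0),q.max(0))
i=ok&(P[...,2]>.105)&(P[...,2]<.18)&(P[...,0]>.56)&(P[...,0]<.63)&(P[...,1]>.05)&(P[...,1]<.27)&(C[...,0]>C[...,2]+20); q=P[i]; print('board face',len(q))
if len(q)>50:
    k=np.polyfit(q[:,1],q[:,0],1); print('x at y=.15',np.polyval(k,.15),'slope deg',np.degrees(np.arctan(k[0])),np.std(q[:,0]-np.polyval(k,q[:,1])))
E
```

```text
n 19214 8837 rim slope deg (x,y) [-3.89  3.89] rim mean z 0.1476 ((500.24945068359375, 112.36807250976562), (122.3631591796875, 97.66680145263672), 47.14692306518555)
tool [0.4212 0.1641 0.1014] F [-5.8 -1.3 -2.5] M [-0.17  1.7  -0.66] open 0.228 t 13.475
[-0.79  0.7   0.47  2.24 -0.94  0.33 -1.15]
travel [0.033, -0.006, -0.01] rot [0.0008, 0.0025, -0.001] dist 0.005
0
board face 0
```

View pics/w5.png

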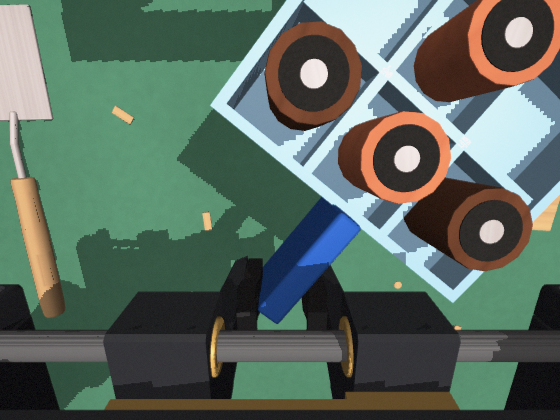

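The tray's rear-left corner caught the rack's header during the sideways move. It has rotated about 40° in the grip, with the fin now running from px (275,310) to (345,215), but the drums are still upright. I'll back off, set it down in the free area in front and to the left of the rack, and regrasp.

{"op": "play_rows", "data": {
  "commands": [
    {"travel": [-0.04, 0, 0], "delta_rot": [0, 0, 0], "gripper": -1},
    {"travel": [-0.09, 0, 0], "delta_rot": [0, 0, 0], "gripper": -1},
    {"travel": [-0.13, 0, 0], "delta_rot": [0, 0, 0], "gripper": -1},
    {"travel": [-0.13, 0, 0], "delta_rot": [0, 0, 0], "gripper": -1}
  ]
}}

```text
clock: 14.18
tool_pos: [0.4062, 0.1659, 0.1011]
eef_rot: [0.999, -0.031, 0.035, 0.002]
contact_force: [-0.8, -0.1, -3.3]
opening: 0.133
```

```bash
python3 - <<'E'
from look import *
s,P,C,ok=tray('w6')
st=r.get_state()
s,P,C,ok=look('sc6','scene')
u,v=w2px(s,[.5,.15,.1]); u,v=int(u),int(v); print(u,v)
c=s['color'][max(0,v-110):v+90,max(0,u-130):u+130]; cv2.imwrite('pics/crop6.png',cv2.resize(cv2.cvtColor(c,cv2.COLOR_RGB2BGR),None,fx=3,fy=3,interpolation=cv2.INTER_CUBIC))
print(px2w(s,np.array([258.]),np.array([190.])),[ (f['conf'],px2w(s,*map(np.array,f['at']),.086).round(3)) for f in viewer.pinpoint('scene','catch_knob')[:2]])
E
```

```text
n 31165 12650 rim slope deg (x,y) [-4.25  0.29] rim mean z 0.1496 ((492.5231018066406, 160.44845581054688), (151.86572265625, 75.34137725830078), 86.003662109375)
tool [0.4066 0.1657 0.1011] F [ 0.6 -0.2 -3. ] M [-0.06  0.41 -0.09] open 0.13 t 14.225
237 158
[[0.53615289 0.05021852 0.07101465]] [(0.67, array([0.539, 0.062, 0.086])), (0.33, array([0.502, 0.21 , 0.086]))]
```

View pics/crop6.png

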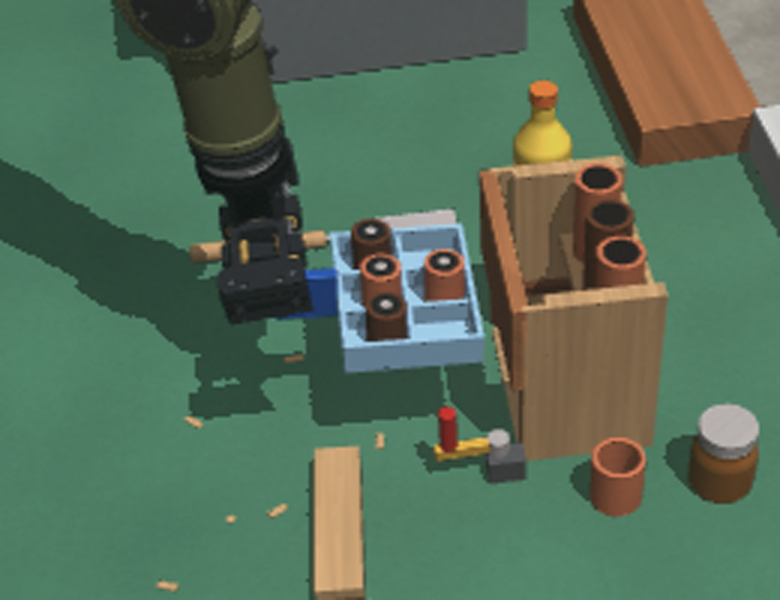

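Good news: the grip force has realigned the tray. Yaw is -4°, opening 0.13, and all four drums are standing with the other items in place. It is held near the tip of the fin, so I'll set it on the bench in front of the slot and regrasp.

{"op": "play_rows", "data": {
  "commands": [
    {"travel": [-0.008, 0, 0.12], "delta_rot": [0, 0, 0], "gripper": -1},
    {"travel": [-0.02, 0, 0.28], "delta_rot": [0, 0, 0], "gripper": -1},
    {"travel": [-0.031, 0, 0.44], "delta_rot": [0, 0, 0], "gripper": -1},
    {"travel": [-0.042, 0, 0.6], "delta_rot": [0, 0, 0], "gripper": -1},
    {"travel": [-0.049, 0, 0.7], "delta_rot": [0, 0, 0], "gripper": -1},
    {"travel": [-0.053, 0, 0.76], "delta_rot": [0, 0, 0], "gripper": -1},
    {"travel": [-0.055, 0, 0.78], "delta_rot": [0, 0, 0], "gripper": -1},
    {"travel": [-0.055, 0, 0.785], "delta_rot": [0, 0, 0], "gripper": -1}
  ]
}}

```text
clock: 15.32
tool_pos: [0.4233, 0.1733, 0.001]
eef_rot: [0.999, -0.032, 0.017, 0.01]
contact_force: [-0.0, -0.6, -3.2]
opening: 0.128
```

```bash
python3 - <<'E'
from look import *
s,P,C,ok=tray('w7'); st=r.get_state(); print(st['q'].round(3), st['eef_rot'])
Rt=R.from_quat(st['eef_rot']); print('grasp',(st['tool_pos']-Rt.apply([0,0,.059])).round(4))
E
```

```text
n 32093 12924 rim slope deg (x,y) [-6.43 -0.69] rim mean z 0.0463 ((511.4548645019531, 168.11859130859375), (151.78341674804688, 74.55937957763672), 86.027099609375)
tool [0.4233 0.1732 0.001 ] F [-0.3  0.2 -3.6] M [ 0.1   0.39 -0.01] open 0.132 t 15.375
[-0.575  0.875  0.094  2.227 -1.     0.043 -1.15 ] [ 0.99930303 -0.03150472  0.01708876  0.01043439]
grasp [0.4214 0.1745 0.06  ]
```

```bash
python3 - <<'E'
from h import *
plan([.420,.165,.050],-4,0);plan([.420,.165,.037],-4,-1)
E
```

```text
travel [-0.021, 0.055, 0.067] rot [0.0063, -0.0111, 0.0022] dist 0.013
travel [-0.031, 0.053, 0.153] rot [0.0063, -0.0167, 0.0021] dist 0.025
```

{"op": "play_rows", "data": {
  "commands": [
    {"travel": [-0.01, 0.025, 0.03], "delta_rot": [0.003, -0.006, 0.001], "gripper": -1},
    {"travel": [-0.021, 0.055, 0.067], "delta_rot": [0.0063, -0.011, 0.002], "gripper": -1},
    {"travel": [-0.026, 0.054, 0.11], "delta_rot": [0.0063, -0.0139, 0.002], "gripper": -1},
    {"travel": [-0.031, 0.053, 0.15], "delta_rot": [0.0063, -0.0167, 0.002], "gripper": -1},
    {"travel": [-0.031, 0.053, 0.15], "delta_rot": [0.0063, -0.0167, 0.002], "gripper": -1},
    {"travel": [-0.031, 0.053, 0.15], "delta_rot": [0.0063, -0.0167, 0.002], "gripper": -1}
  ]
}}

```text
clock: 16.12
tool_pos: [0.4186, 0.1651, -0.0217]
eef_rot: [0.999, -0.035, -0.009, -0.0]
contact_force: [-3.1, 0.0, 2.1]
opening: 0.127
```

```bash
python3 - <<'E'
from look import *
s,P,C,ok=tray('w8'); st=r.get_state(); print(st['q'].round(3), st['eef_rot'])
plan([.420,.165,.037],-4,-1)
E
```

```text
n 34776 14946 rim slope deg (x,y) [-2.69  0.14] rim mean z 0.0294 ((506.8042297363281, 159.36305236816406), (151.52157592773438, 70.6224365234375), 85.72685241699219)
tool [ 0.4187  0.1652 -0.0217] F [-2.4  0.5  2.4] M [-0.03  0.22  0.01] open 0.128 t 16.175
[-0.498  0.922  0.045  2.206 -0.99   0.054 -1.12 ] [ 9.99358999e-01 -3.46495615e-02 -8.99529021e-03 -2.90334222e-04]
travel [0.002, 0.001, 0.002] rot [0.0, 0.0002, 0.0002] dist 0.0
```

{"op": "play_rows", "data": {
  "commands": [
    {"travel": [0, 0, 0], "delta_rot": [0, 0, 0], "gripper": -0.2},
    {"travel": [0, 0, 0], "delta_rot": [0, 0, 0], "gripper": -0.2},
    {"travel": [0, 0, 0], "delta_rot": [0, 0, 0], "gripper": -0.2}
  ]
}}

```text
clock: 16.55
tool_pos: [0.4197, 0.1652, -0.0217]
eef_rot: [0.999, -0.035, -0.008, -0.0]
contact_force: [0.6, -0.2, -1.0]
opening: 0.401
```

```bash
python3 - <<'E'
from look import *
s,P,C,ok=tray('w9')
fin=(C[...,2]>C[...,0]+50)&(C[...,0]<60)&ok&(P[...,2]>.042)&(P[...,2]<.058)&(P[...,0]>.38)&(P[...,0]<.55)
q=P[fin]; rc=cv2.minAreaRect((q[:,:2]*1000).astype(np.float32)); print('fin',len(q),rc,np.median(q[:,2]),q[:,0].min(),q[:,0].max())
rim=(C[...,2]>C[...,0]+25)&(C[...,0]>60)&ok&(P[...,2]>.022)&(P[...,2]<.036)&(abs(P[...,1]-.16)<.1); q=P[rim]; print('rim',np.percentile(q[:,0],[.3,1,99]),cv2.minAreaRect((q[:,:2]*1000).astype(np.float32)))
for n,z in (('tray_grip',.036),('header_edge',.095),('catch_knob',.086)):
    for f in viewer.pinpoint('wrist',n)[:1]: print(n,f['at'],f['conf'],px2w(s,*map(np.array,f['at']),z).round(4))
i=ok&(C[...,0]>C[...,2]+25)&(P[...,0]>.56)&(P[...,1]>.05)&(P[...,1]<.26)&(P[...,2]>.08); q=P[i]; print('wood',len(q),q.min(0) if len(q) else '',q.max(0) if len(q) else '')
E
```

```text
n 35800 15111 rim slope deg (x,y) [-2.26  0.08] rim mean z 0.0289 ((507.3968200683594, 159.45132446289062), (151.40509033203125, 72.23834228515625), 85.88604736328125)
tool [ 0.4195  0.1652 -0.0217] F [ 0.4 -0.2 -0.2] M [ 0.05 -0.02 -0.01] open 0.401 t 16.6
fin 3637 ((445.9721984863281, 163.37989807128906), (11.926376342773438, 56.05952072143555), 86.21849822998047) 0.05069965560086452 0.417931742493995 0.47409066600435396
rim [0.46868283 0.46950702 0.54522909] ((507.4610900878906, 159.44808959960938), (151.5535888671875, 72.3365707397461), 85.75064849853516)
tray_grip [282.9, 258.6] 0.64 [0.4393 0.1631 0.036 ]
catch_knob [283.8, 256.7] 0.64 [0.4664 0.1612 0.086 ]
wood 0
```

View pics/w9.png

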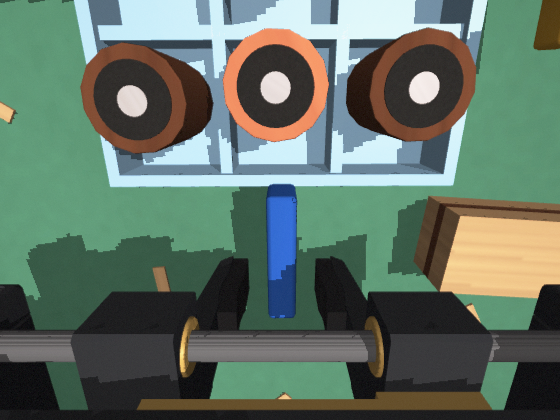

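Tray sits flat on the bench, fin at px (282,185–315), centred on the slot axis within about 1 mm, drums standing. Shift forward about 16 mm and regrip.

```bash
python3 - <<'E'
from h import *
c=plan([.436,.1641,.037],-3.9,1)
E
```

```text
travel [0.119, -0.001, -0.0] rot [-0.0, 0.0111, -0.0005] dist 0.018
```

{"op": "play_rows", "data": {
  "commands": [
    {"travel": [0.06, 0, 0], "delta_rot": [0, 0.005, 0], "gripper": -0.2},
    {"travel": [0.119, 0, 0], "delta_rot": [0, 0.011, 0], "gripper": -0.2},
    {"travel": [0.119, 0, 0], "delta_rot": [0, 0.011, 0], "gripper": -0.2},
    {"travel": [0.119, 0, 0], "delta_rot": [0, 0.011, 0], "gripper": -1},
    {"travel": [0.119, 0, 0], "delta_rot": [0, 0.011, 0], "gripper": -1},
    {"travel": [0.119, 0, 0], "delta_rot": [0, 0.011, 0], "gripper": -1},
    {"travel": [0.119, 0, 0], "delta_rot": [0, 0.011, 0], "gripper": -1}
  ],
  "force": 58
}}

```text
clock: 17.62
tool_pos: [0.4378, 0.1643, -0.0209]
eef_rot: [0.999, -0.035, 0.007, 0.001]
contact_force: [-0.8, -0.1, -0.2]
opening: 0.128
```

```bash
python3 - <<'E'
from h import *
st=r.get_state(); print(st['q'].round(3),st['tool_pos'].round(4),st['contact_force'].round(1),st['opening'])
Rt=R.from_quat(st['eef_rot']); g=st['tool_pos']-Rt.apply([0,0,.059]); print('grasp',g.round(4),Rt.as_matrix()[:,2].round(3))
# insertion: along rack axis yaw -3.5
ax=R.from_euler('z',-3.5,degrees=True).apply([1,0,0])
for d,dz,ln in ((.02,.012,2),(.045,.017,4),(.09,.017,5),(.125,.016,6)):
    print(d); plan(g+ax*d+[0,-.0003,dz],-3.5,ln)
E
```

```text
[-0.498  0.922  0.056  2.186 -1.     0.043 -1.106] [ 0.4378  0.1643 -0.0209] [-0.8 -0.1 -0.2] 0.12818739533389664
grasp [0.437  0.1644 0.0381] [ 0.014 -0.002 -1.   ]
0.02
travel [0.143, 0.0, -0.078] rot [0.0004, 0.0067, -0.0027] dist 0.024
0.045
travel [0.324, -0.001, -0.11] rot [0.0005, 0.0178, -0.0027] dist 0.051
0.09
travel [0.63, -0.004, -0.106] rot [0.0005, 0.0234, -0.0027] dist 0.096
0.125
travel [0.871, -0.006, -0.097] rot [0.0005, 0.0289, -0.0027] dist 0.131
```

{"op": "play_rows", "data": {
  "commands": [
    {"travel": [0, 0, -0.06], "delta_rot": [0, 0, 0], "gripper": -1},
    {"travel": [0.01, 0, -0.12], "delta_rot": [0, 0, -0.001], "gripper": -1},
    {"travel": [0.06, 0, -0.12], "delta_rot": [0, 0, -0.002], "gripper": -1},
    {"travel": [0.13, 0, -0.12], "delta_rot": [0, 0, -0.0027], "gripper": -1},
    {"travel": [0.2, 0, -0.12], "delta_rot": [0, 0, -0.0027], "gripper": -1},
    {"travel": [0.2, 0, -0.12], "delta_rot": [0, 0, -0.0027], "gripper": -1}
  ]
}}

```text
clock: 18.38
tool_pos: [0.4692, 0.1621, -0.0027]
eef_rot: [0.999, -0.031, 0.008, 0.001]
contact_force: [-0.3, 0.1, -3.4]
opening: 0.129
```

```bash
python3 - <<'E'
from look import *
s,P,C,ok=tray('w10'); st=r.get_state(); Rt=R.from_quat(st['eef_rot']); g=st['tool_pos']-Rt.apply([0,0,.059]); print('grasp',g.round(4),Rt.as_matrix()[:,2].round(3),st['q'].round(3))
rel=R.from_euler('z',3.5,degrees=True).apply(g-[.6048,.1534,0]); print('grasp in rack',rel.round(4))
E
```

```text
n 41611 15163 rim slope deg (x,y) [-1.99  0.3 ] rim mean z 0.0461 ((547.510986328125, 157.34310913085938), (151.8215789794922, 90.6552505493164), 86.16110229492188)
tool [ 0.468   0.1622 -0.0028] F [-0.5  0.1 -2.8] M [0.05 0.31 0.03] open 0.128 t 18.425
grasp [0.4672 0.1624 0.0562] [ 0.014 -0.002 -1.   ] [-0.57   0.907  0.229  2.11  -0.948  0.212 -1.124]
grasp in rack [-0.1379  0.0005  0.0562]
```

{"op": "play_rows", "data": {
  "commands": [
    {"travel": [0.06, 0, 0], "delta_rot": [0, 0, 0], "gripper": -1},
    {"travel": [0.13, 0, 0], "delta_rot": [0, 0, 0], "gripper": -1},
    {"travel": [0.2, 0, 0], "delta_rot": [0, 0, 0], "gripper": -1},
    {"travel": [0.27, 0, 0], "delta_rot": [0, 0, 0], "gripper": -1},
    {"travel": [0.27, 0, 0], "delta_rot": [0, 0, 0], "gripper": -1}
  ]
}}

```text
clock: 19.05
tool_pos: [0.5095, 0.1597, -0.0019]
eef_rot: [1.0, -0.031, 0.008, 0.001]
contact_force: [0.0, -0.5, -3.1]
opening: 0.133
```

{"op": "play_rows", "data": {
  "commands": [
    {"travel": [0.06, 0, 0], "delta_rot": [0, 0, 0], "gripper": -1},
    {"travel": [0.12, 0, 0], "delta_rot": [0, 0, 0], "gripper": -1},
    {"travel": [0.17, 0, 0], "delta_rot": [0, 0, 0], "gripper": -1},
    {"travel": [0.2, 0, 0], "delta_rot": [0, 0, 0], "gripper": -1},
    {"travel": [0.2, 0, 0], "delta_rot": [0, 0, 0], "gripper": -1}
  ]
}}

```text
clock: 19.68
tool_pos: [0.5384, 0.158, -0.0015]
eef_rot: [1.0, -0.031, 0.007, 0.001]
contact_force: [-0.3, 0.4, -3.6]
opening: 0.131
```

```bash
cat >> look.py <<'E'
def rk(p): return R.from_euler('z',3.5,degrees=True).apply(np.array(p)-[.6048,.1534,0])
def wr(p): return R.from_euler('z',-3.5,degrees=True).apply(np.array(p))+[.6048,.1534,0]
def grasp():
    st=r.get_state(); Rt=R.from_quat(st['eef_rot']); g=st['tool_pos']-Rt.apply([0,0,.059]); print('grasp rack',rk(g).round(4),'z',Rt.as_matrix()[:,2].round(3),'q',st['q'].round(3),'F',st['contact_force'].round(1),st['opening'],st['clock']); return g
E
python3 - <<'E'
from look import *
s,P,C,ok=tray('w11'); grasp()
E
```

```text
n 26815 5759 rim slope deg (x,y) [-13.75   2.15] rim mean z 0.0459 ((611.961181640625, 152.96414184570312), (150.63511657714844, 101.75806427001953), 88.2551498413086)
tool [ 0.5378  0.158  -0.0016] F [-0.3  0.4 -2. ] M [0.06 0.35 0.04] open 0.134 t 19.725
grasp rack [-0.0679  0.0006  0.0574] z [ 0.014 -0.002 -1.   ] q [-0.595  0.962  0.39   1.921 -0.855  0.417 -1.189] F [-0.3  0.4 -2. ] 0.13399740893852535 19.725
```

{"op": "play_rows", "data": {
  "commands": [
    {"travel": [0, 0, 0.027], "delta_rot": [0, 0, 0], "gripper": -1},
    {"travel": [0, 0, 0.027], "delta_rot": [0, 0, 0], "gripper": -1},
    {"travel": [0, 0, 0.027], "delta_rot": [0, 0, 0], "gripper": -0.4},
    {"travel": [0, 0, 0.027], "delta_rot": [0, 0, 0], "gripper": -0.4},
    {"travel": [0, 0, 0.027], "delta_rot": [0, 0, 0], "gripper": -0.4},
    {"travel": [-0.1, 0, 0.02], "delta_rot": [0, 0, 0], "gripper": -0.4},
    {"travel": [-0.24, 0, 0], "delta_rot": [0, 0, 0], "gripper": -0.4},
    {"travel": [-0.36, 0, 0], "delta_rot": [0, 0, 0], "gripper": -0.4},
    {"travel": [-0.36, 0, 0], "delta_rot": [0, 0, 0], "gripper": -1},
    {"travel": [-0.36, 0, 0], "delta_rot": [0, 0, 0], "gripper": -1},
    {"travel": [-0.36, 0, 0], "delta_rot": [0, 0, 0], "gripper": -1},
    {"travel": [-0.36, 0, 0], "delta_rot": [0, 0, 0], "gripper": -1}
  ]
}}

```text
clock: 21.22
tool_pos: [0.4848, 0.1612, -0.0023]
eef_rot: [1.0, -0.031, 0.007, 0.001]
contact_force: [-0.8, -0.2, -0.2]
opening: 0.001
```

```bash
python3 - <<'E'
from look import *
s,P,C,ok=look('w12'); g=grasp()
fin=(C[...,2]>C[...,0]+50)&(C[...,0]<60)&ok&(P[...,2]>.055)&(P[...,2]<.075)
q=rk(P[fin]); print('fin rack',len(q),np.percentile(q,[.5,99.5],axis=0).round(4),np.median(q,0).round(4))
plan(wr([-.080,0,.057]),-3.5,1); plan(wr([-.075,0,.057]),-3.5,1)
E
```

```text
grasp rack [-0.1213  0.0006  0.0567] z [ 0.015 -0.002 -1.   ] q [-0.578  0.918  0.271  2.067 -0.914  0.262 -1.148] F [-0.3  0.1  0. ] 0.0033841305391333954 21.275
fin rack 1239 [[-0.0729 -0.0053  0.055 ]
 [-0.037   0.0064  0.0596]] [-0.048   0.0023  0.0571]
travel [0.277, 0.003, 0.002] rot [0.0004, 0.0009, -0.0] dist 0.042
travel [0.31, 0.003, 0.002] rot [0.0004, 0.0009, -0.0] dist 0.047
```

{"op": "play_rows", "data": {
  "commands": [
    {"travel": [0, 0, 0.07], "delta_rot": [0, 0, 0], "gripper": -1},
    {"travel": [0.08, 0, 0.07], "delta_rot": [0, 0, 0], "gripper": -1},
    {"travel": [0.14, 0, 0.07], "delta_rot": [0, 0, 0], "gripper": -1},
    {"travel": [0.18, 0, 0.07], "delta_rot": [0, 0, 0], "gripper": -1},
    {"travel": [0.22, 0, 0.07], "delta_rot": [0, 0, 0], "gripper": -1},
    {"travel": [0.25, 0, 0.07], "delta_rot": [0, 0, 0], "gripper": -1},
    {"travel": [0.25, 0, 0.07], "delta_rot": [0, 0, 0], "gripper": -1}
  ]
}}

```text
clock: 22.15
tool_pos: [0.5034, 0.1603, -0.0139]
eef_rot: [1.0, -0.029, -0.009, -0.001]
contact_force: [-27.2, 1.0, 19.5]
opening: 0.004
```

```bash
cat >> look.py <<'E'
def fin(name,cam='wrist'):
    s,P,C,ok=look(name,cam)
    f=(C[...,2]>C[...,0]+50)&(C[...,0]<60)&ok; q=rk(P[f]); q=q[(q[:,2]>.03)&(abs(q[:,1])<.03)]
    print('fin rack x',np.percentile(q[:,0],[1,99]).round(4),'y',np.median(q[:,1]).round(4)); k=np.polyfit(q[:,0],q[:,2],1)
    for x in np.arange(-.09,-.01,.01):
        m=abs(q[:,0]-x)<.005; print(round(x,3),m.sum(),np.percentile(q[m][:,2],90).round(4) if m.sum() else '')
    return s,P,C,ok
E
python3 - <<'E'
from look import *
grasp(); fin('w13')
E
```

```text
grasp rack [-0.1005  0.0006  0.0451] z [-0.019  0.002 -1.   ] q [-0.578  0.962  0.324  1.984 -0.87   0.36  -1.175] F [-27.2   1.   19.5] 0.0036972408238976546 22.15
fin rack x [-0.0899 -0.0336] y 0.0013
-0.09 252 0.0524
-0.08 508 0.0535
-0.07 126 0.0544
-0.06 120 0.0556
-0.05 120 0.0571
-0.04 676 0.0586
-0.03 214 0.0499
-0.02 0
```

Pushing jammed at 27 N. The nose-heavy tray tips forward over the ramp: the fin top slopes from .052 to .059, about 7°. I'll back off, regrip the fin and carry the tray in level.

{"op": "play_rows", "data": {
  "commands": [
    {"travel": [-0.15, 0, 0], "delta_rot": [0, 0.005, 0], "gripper": -1},
    {"travel": [-0.3, 0, 0], "delta_rot": [0, 0.011, 0], "gripper": -0.3},
    {"travel": [-0.3, 0, 0], "delta_rot": [0, 0.011, 0], "gripper": -0.3},
    {"travel": [-0.3, 0, 0], "delta_rot": [0, 0.011, 0], "gripper": -0.3}
  ]
}}

```text
clock: 22.7
tool_pos: [0.4786, 0.1617, -0.0128]
eef_rot: [0.999, -0.031, 0.025, 0.001]
contact_force: [0.7, -0.6, 0.2]
opening: 0.322
```

```bash
python3 - <<'E'
from look import *
grasp(); fin('w14')
plan(wr([-.0765,0.0005,.042]),-3.5,3)
E
```

```text
grasp rack [-0.1294  0.0006  0.0461] z [ 0.051 -0.004 -0.999] q [-0.525  0.918  0.149  2.116 -0.936  0.116 -1.139] F [ 0.7 -0.6  0.2] 0.3219002168035527 22.7
fin rack x [-0.0901 -0.0359] y 0.0021
-0.09 175 0.0534
-0.08 231 0.0544
-0.07 192 0.0555
-0.06 225 0.0567
-0.05 228 0.058
-0.04 600 0.0595
-0.03 0 
-0.02 0 
travel [0.35, -0.0, 0.045] rot [0.0004, 0.0004, -0.0002] dist 0.053
```

{"op": "play_rows", "data": {
  "commands": [
    {"travel": [0.1, 0, 0.03], "delta_rot": [0, 0, 0], "gripper": -0.3},
    {"travel": [0.22, 0, 0.045], "delta_rot": [0, 0, 0], "gripper": -0.3},
    {"travel": [0.35, 0, 0.045], "delta_rot": [0, 0, 0], "gripper": -0.3},
    {"travel": [0.35, 0, 0.045], "delta_rot": [0, 0, 0], "gripper": -0.3},
    {"travel": [0.35, 0, 0.045], "delta_rot": [0, 0, 0], "gripper": -1},
    {"travel": [0.35, 0, 0.045], "delta_rot": [0, 0, 0], "gripper": -1},
    {"travel": [0.35, 0, 0.045], "delta_rot": [0, 0, 0], "gripper": -1},
    {"travel": [0.35, 0, 0.045], "delta_rot": [0, 0, 0], "gripper": -1}
  ],
  "force": 58
}}

```text
clock: 23.75
tool_pos: [0.5285, 0.1586, -0.0171]
eef_rot: [0.999, -0.03, 0.024, 0.001]
contact_force: [-1.3, 0.1, 0.5]
opening: 0.133
```

```bash
python3 - <<'E'
from look import *
grasp(); plan(wr([-.0765,0.0005,.053]),-3.5,-2); plan(wr([-.0555,0.0005,.053]),-3.5,-1)
E
```

```text
grasp rack [-0.0792  0.0006  0.0418] z [ 0.047 -0.004 -0.999] q [-0.556  0.962  0.285  1.979 -0.885  0.275 -1.165] F [-1.3  0.1  0.5] 0.13294614401485647 23.75
travel [-0.011, 0.001, -0.075] rot [0.0003, -0.0262, 0.0001] dist 0.011
travel [0.136, 0.001, -0.068] rot [0.0003, -0.0206, 0.0001] dist 0.023
```

{"op": "play_rows", "data": {
  "commands": [
    {"travel": [0, 0, -0.03], "delta_rot": [0, -0.006, 0], "gripper": -1},
    {"travel": [0, 0, -0.06], "delta_rot": [0, -0.012, 0], "gripper": -1},
    {"travel": [0, 0, -0.08], "delta_rot": [0, -0.0167, 0], "gripper": -1},
    {"travel": [0, 0, -0.08], "delta_rot": [0, -0.0167, 0], "gripper": -1}
  ]
}}

```text
clock: 24.25
tool_pos: [0.5281, 0.1588, -0.0055]
eef_rot: [1.0, -0.03, -0.003, 0.001]
contact_force: [-0.7, 0.4, -5.7]
opening: 0.133
```

```bash
python3 - <<'E'
from look import *
g=grasp(); fin('w15')
plan(wr([-.0595,0.0005,.054]),-3.5,0)
E
```

```text
grasp rack [-0.0766  0.0008  0.0535] z [-0.005 -0.001 -1.   ] q [-0.587  0.964  0.371  1.929 -0.834  0.415 -1.209] F [-0.7  0.4 -5.7] 0.13270398430994615 24.25
fin rack x [-0.0855 -0.0307] y 0.0009
-0.09 56 0.0654
-0.08 463 0.066
-0.07 522 0.0664
-0.06 564 0.067
-0.05 344 0.0674
-0.04 321 0.0682
-0.03 681 0.0679
-0.02 0 
travel [0.116, 0.001, -0.004] rot [0.0004, 0.0016, 0.0001] dist 0.017
```

{"op": "play_rows", "data": {
  "commands": [
    {"travel": [0.02, 0, 0], "delta_rot": [0, -0.007, 0], "gripper": -1},
    {"travel": [0.05, 0, 0], "delta_rot": [0, -0.011, 0], "gripper": -1},
    {"travel": [0.08, 0, 0], "delta_rot": [0, -0.011, 0], "gripper": -1},
    {"travel": [0.11, 0, 0], "delta_rot": [0, -0.011, 0], "gripper": -1},
    {"travel": [0.11, 0, 0], "delta_rot": [0, -0.011, 0], "gripper": -1}
  ]
}}

```text
clock: 24.92
tool_pos: [0.5456, 0.1576, -0.0052]
eef_rot: [0.999, -0.031, -0.019, -0.0]
contact_force: [0.3, 0.6, -2.5]
opening: 0.131
```

```bash
python3 - <<'E'
from look import *
g=grasp(); fin('w16')
E
```

```text
grasp rack [-0.0571  0.0006  0.0538] z [-0.038  0.001 -0.999] q [-0.588  0.991  0.422  1.845 -0.791  0.523 -1.246] F [ 0.3  0.6 -2.5] 0.13118673152274737 24.925Traceback (most recent call last):
  File "<stdin>", line 2, in <module>
  File "look.py", line 24, in fin
    print('fin rack x',np.percentile(q[:,0],[1,99]).round(4),'y',np.median(q[:,1]).round(4)); k=np.polyfit(q[:,0],q[:,2],1)
                       ~~~~~~~~~~~~~^^^^^^^^^^^^^^^
    return _quantile_unchecked(
        a, q, axis, out, overwrite_input, method, keepdims, weights)
    return _ureduce(a,
                    func=_quantile_ureduce_func,
    ...<5 lines>...
                    overwrite_input=overwrite_input,
                    method=method)
    r = func(a, **kwargs)
    result = _quantile(arr,
                       quantiles=q,
    ...<2 lines>...
                       out=out,
                       weights=wgt)
    slices_having_nans = np.isnan(arr[-1, ...])
                                  ~~~^^^^^^^^^
IndexError: index -1 is out of bounds for axis 0 with size 0
```

{"op": "play_rows", "data": {
  "commands": [
    {"travel": [0, 0, 0], "delta_rot": [0, 0, 0], "gripper": -0.4},
    {"travel": [0, 0, 0], "delta_rot": [0, 0, 0], "gripper": -0.4},
    {"travel": [0, 0, 0], "delta_rot": [0, 0, 0], "gripper": -0.4},
    {"travel": [-0.1, 0, 0], "delta_rot": [0, 0.005, 0], "gripper": -0.4},
    {"travel": [-0.22, 0, 0], "delta_rot": [0, 0.011, 0], "gripper": -0.4},
    {"travel": [-0.3, 0, 0], "delta_rot": [0, 0.02, 0], "gripper": -0.4},
    {"travel": [-0.3, 0, 0], "delta_rot": [0, 0.02, 0], "gripper": -1},
    {"travel": [-0.3, 0, 0], "delta_rot": [0, 0.02, 0], "gripper": -1},
    {"travel": [-0.3, 0, 0], "delta_rot": [0, 0.02, 0], "gripper": -1},
    {"travel": [-0.3, 0, 0], "delta_rot": [0, 0.02, 0], "gripper": -1}
  ]
}}

```text
clock: 26.22
tool_pos: [0.5012, 0.1602, -0.0035]
eef_rot: [0.999, -0.031, 0.013, 0.001]
contact_force: [0.2, 0.5, -0.3]
opening: 0.001
```

```bash
python3 - <<'E'
from look import *
g=grasp(); fin('w17')
plan(wr([-.082,0,.050]),-3.5,2)
E
```

```text
grasp rack [-0.1053  0.0006  0.0555] z [ 0.025 -0.003 -1.   ] q [-0.576  0.928  0.289  2.033 -0.893  0.281 -1.163] F [ 0.2  0.5 -0.3] 0.0009545649019852172 26.225
fin rack x [-0.0662 -0.0119] y 0.0007
-0.09 0 
-0.08 0 
-0.07 61 0.0663
-0.06 131 0.066
-0.05 138 0.0662
-0.04 402 0.0666
-0.03 871 0.0666
-0.02 935 0.0667
travel [0.16, 0.003, 0.041] rot [0.0004, 0.0031, -0.0] dist 0.025
```

{"op": "play_rows", "data": {
  "commands": [
    {"travel": [0.06, 0, 0.04], "delta_rot": [0, 0, 0], "gripper": -1},
    {"travel": [0.12, 0, 0.04], "delta_rot": [0, 0, 0], "gripper": -1},
    {"travel": [0.16, 0, 0.04], "delta_rot": [0, 0, 0], "gripper": -1},
    {"travel": [0.19, 0, 0.04], "delta_rot": [0, 0, 0], "gripper": -1},
    {"travel": [0.21, 0, 0.04], "delta_rot": [0, 0, 0], "gripper": -1},
    {"travel": [0.23, 0, 0.04], "delta_rot": [0, 0, 0], "gripper": -1}
  ]
}}

```text
clock: 27.02
tool_pos: [0.5298, 0.1588, -0.0092]
eef_rot: [1.0, -0.03, 0.007, 0.0]
contact_force: [-10.9, 0.4, 6.2]
opening: 0.005
```

```bash
python3 - <<'E'
from look import *
g=grasp(); fin('w18')
E
```

```text
grasp rack [-0.0761  0.0008  0.0498] z [ 0.015 -0.001 -1.   ] q [-0.579  0.964  0.348  1.944 -0.857  0.371 -1.188] F [-10.9   0.4   6.2] 0.005263652054399738 27.025
fin rack x [-0.0646 -0.0102] y 0.0007
-0.09 0 
-0.08 0 
-0.07 21 0.0649
-0.06 583 0.066
-0.05 356 0.066
-0.04 349 0.0661
-0.03 768 0.0663
-0.02 813 0.0664
```

{"op": "play_rows", "data": {
  "commands": [
    {"travel": [0.02, 0, 0], "delta_rot": [0, 0, 0], "gripper": -1},
    {"travel": [0.04, 0, 0], "delta_rot": [0, 0, 0], "gripper": -1},
    {"travel": [0.05, 0, 0], "delta_rot": [0, 0, 0], "gripper": -1}
  ]
}}

```text
clock: 27.45
tool_pos: [0.5289, 0.1589, -0.0096]
eef_rot: [1.0, -0.03, -0.0, -0.0]
contact_force: [-22.5, 0.6, 16.8]
opening: 0.006
```

```bash
python3 - <<'E'
from look import *
g=grasp(); fin('w19')
s,P,C,ok=look('sc19','scene')
for n in ('tray','catch_knob','catch_pivot'):
    for f in viewer.pinpoint('scene',n)[:1]: print(n,f['conf'],rk(px2w(s,*map(np.array,f['at']),{'tray':.015,'catch_knob':.086,'catch_pivot':.0265}[n])).round(4))
hsv=cv2.cvtColor(s['color'],cv2.COLOR_RGB2HSV); Q=rk(P.reshape(-1,3)).reshape(P.shape)
red=((hsv[...,0]<8)|(hsv[...,0]>172))&(hsv[...,1]>150)&(hsv[...,2]>80)&(abs(Q[...,0]+.06)<.06)&(abs(Q[...,1]+.1)<.06)
print('knob',red.sum(),np.median(Q[red],0))
E
```

```text
grasp rack [-0.0761  0.0008  0.0494] z [-0.     0.001 -1.   ] q [-0.581  0.969  0.359  1.932 -0.847  0.398 -1.195] F [-22.5   0.6  16.8] 0.006186358963721951 27.45
fin rack x [-0.065  -0.0103] y 0.0007
-0.09 0 
-0.08 0 
-0.07 35 0.065
-0.06 584 0.0656
-0.05 374 0.0657
-0.04 350 0.0658
-0.03 760 0.066
-0.02 822 0.0661
catch_knob 0.47 [-0.0601 -0.099   0.086 ]
catch_pivot 0.94 [-0.0217 -0.1003  0.0265]
knob 71 [-0.06825247 -0.10821135  0.07159716]
```

The tray is home: force rose from 11 N to 22 N with no further motion, and the fin's outer end is at rack x -65 to -66 mm (about -67 nominal). Retreat and go to the catch.

{"op": "play_rows", "data": {
  "commands": [
    {"travel": [-0.1, 0, 0], "delta_rot": [0, 0, 0], "gripper": -1},
    {"travel": [-0.25, 0, -0.05], "delta_rot": [0, 0, 0], "gripper": -1},
    {"travel": [-0.35, 0, -0.15], "delta_rot": [0, 0, 0], "gripper": -1},
    {"travel": [-0.35, 0, -0.25], "delta_rot": [0, 0, 0], "gripper": -1},
    {"travel": [-0.35, 0, -0.25], "delta_rot": [0, 0, 0], "gripper": -1}
  ]
}}

```text
clock: 28.32
tool_pos: [0.4904, 0.1612, 0.0287]
eef_rot: [0.999, -0.03, 0.014, 0.001]
contact_force: [0.1, -0.6, -1.1]
opening: 0.008
```

```bash
python3 - <<'E'
from look import *
grasp(); fin('w20')
c=plan(wr([-.115,-.138,.083]),-3.5,8); c=plan(wr([-.070,-.138,.083]),-3.5,9,cur=c)
E
```

```text
grasp rack [-0.1163  0.0009  0.0877] z [ 0.027 -0.002 -1.   ] q [-0.62   0.869  0.345  2.06  -0.868  0.328 -1.19 ] F [ 0.1 -0.6 -1.1] 0.007668578697976628 28.325
fin rack x [-0.0656 -0.0114] y 0.0011
-0.09 0 
-0.08 0 
-0.07 40 0.0651
-0.06 92 0.0653
-0.05 106 0.0655
-0.04 297 0.066
-0.03 562 0.0662
-0.02 606 0.0664
travel [0.054, 0.925, 0.026] rot [0.0003, 0.036, 0.0001] dist 0.139
travel [0.304, 0.0, 0.042] rot [0.0, 0.0056, 0.0] dist 0.046
```

{"op": "play_rows", "data": {
  "commands": [
    {"travel": [0, 0.25, 0], "delta_rot": [0, 0.01, 0], "gripper": -1},
    {"travel": [0.02, 0.55, 0.01], "delta_rot": [0, 0.02, 0], "gripper": -1},
    {"travel": [0.04, 0.8, 0.02], "delta_rot": [0, 0.03, 0], "gripper": -1},
    {"travel": [0.054, 0.925, 0.026], "delta_rot": [0, 0.036, 0], "gripper": -1},
    {"travel": [0.054, 0.925, 0.026], "delta_rot": [0, 0.036, 0], "gripper": -1},
    {"travel": [0.054, 0.925, 0.026], "delta_rot": [0, 0.036, 0], "gripper": -1}
  ]
}}

```text
clock: 29.12
tool_pos: [0.4981, 0.024, 0.0336]
eef_rot: [0.998, -0.03, 0.058, 0.003]
contact_force: [1.0, -0.3, -0.4]
opening: 0.006
```

```bash
cat >> look.py <<'E'
def knob(name):
    s,P,C,ok=look(name); hsv=cv2.cvtColor(s['color'],cv2.COLOR_RGB2HSV); Q=rk(P.reshape(-1,3)).reshape(P.shape)
    m=((hsv[...,0]<8)|(hsv[...,0]>172))&(hsv[...,1]>150)&(hsv[...,2]>60)&(abs(Q[...,0]+.05)<.07)&(abs(Q[...,1]+.09)<.07)&ok
    t=m&(Q[...,2]>.082)&(Q[...,2]<.092); print('knob red',m.sum(),'top',t.sum(),np.median(Q[t],0).round(4) if t.any() else '', cv2.minEnclosingCircle((Q[t][:,:2]*1000).astype(np.float32)) if t.any() else '')
    y=(hsv[...,0]>18)&(hsv[...,0]<32)&(hsv[...,1]>150)&(hsv[...,2]>80)&(abs(Q[...,0]+.05)<.07)&(abs(Q[...,1]+.08)<.07)&ok&(Q[...,2]>.035)&(Q[...,2]<.05)
    if y.sum()>20: print('arm',y.sum(),cv2.minAreaRect((Q[y][:,:2]*1000).astype(np.float32)))
E
python3 - <<'E'
from look import *
grasp(); knob('w21'); plan(wr([-.070,-.138,.083]),-3.5,9)
E
```

```text
grasp rack [-0.1055 -0.1355  0.0922] z [ 0.116 -0.01  -0.993] q [-0.215  0.809  0.089  2.198 -1.     0.043 -0.791] F [ 1.  -0.3 -0.4] 0.005582669443388124 29.125
knob red 1282 top 872 [-0.0664 -0.1017  0.0862] ((-66.80077362060547, -101.12069702148438), 7.852638244628906)
arm 913 ((-55.20071792602539, -100.65617370605469), (48.69105911254883, 10.40176010131836), 2.116576671600342)
travel [0.244, 0.018, 0.089] rot [0.0008, 0.013, 0.0006] dist 0.039
```

View pics/w21.png

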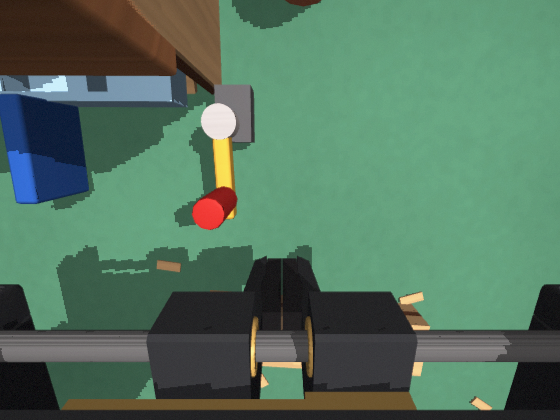

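```bash
python3 - <<'E'
from look import *
plan(wr([-.068,-.132,.082]),-3.5,7)
E
```

```text
travel [0.243, -0.022, 0.097] rot [0.0008, 0.0019, 0.0006] dist 0.039
```

{"op": "play_rows", "data": {
  "commands": [
    {"travel": [0.12, 0, 0], "delta_rot": [0, 0, 0], "gripper": -1},
    {"travel": [0.243, -0.022, 0.05], "delta_rot": [0, 0.002, 0], "gripper": -1},
    {"travel": [0.243, -0.022, 0.097], "delta_rot": [0, 0.002, 0], "gripper": -1},
    {"travel": [0.243, -0.022, 0.097], "delta_rot": [0, 0.002, 0], "gripper": -1}
  ]
}}

```text
clock: 29.68
tool_pos: [0.5346, 0.0245, 0.023]
eef_rot: [0.998, -0.03, 0.06, 0.003]
contact_force: [-0.1, -0.1, 0.1]
opening: 0.005
```

```bash
python3 - <<'E'
from look import *
grasp(); knob('w22')
pv=np.array([-23,-100.])/1000
for a in (1.57,1.2,.85,.5,.2):
    k=pv+.045*np.array([-np.sin(a),np.cos(a)]); f=k-.0175*np.array([np.cos(a),np.sin(a)]); f[0]-=.003
    print(a,f.round(4)); plan(wr([*f,.082]),-3.5,8)
E
```

```text
grasp rack [-0.0693 -0.1327  0.0816] z [ 0.12  -0.01  -0.993] q [-0.264  0.854  0.187  2.103 -0.981  0.135 -0.809] F [-0.1 -0.1  0.1] 0.004957616986675272 29.675
knob red 1194 top 362 [-0.0619 -0.1018  0.0858] ((-65.01921081542969, -101.34275817871094), 7.399916172027588)
arm 851 ((-55.4073486328125, -100.71054077148438), (47.251564025878906, 10.125105857849121), 1.9503124952316284)
1.57 [-0.071  -0.1175]
travel [-0.004, -0.105, -0.002] rot [0.001, 0.006, 0.0002] dist 0.016
1.2 [-0.0743 -0.1   ]
travel [-0.025, -0.222, -0.005] rot [0.001, 0.006, 0.0002] dist 0.033
0.85 [-0.0714 -0.0834]
travel [-0.006, -0.332, -0.003] rot [0.001, 0.006, 0.0002] dist 0.05
0.5 [-0.0629 -0.0689]
travel [0.05, -0.429, 0.003] rot [0.001, 0.006, 0.0002] dist 0.065
0.2 [-0.0521 -0.0594]
travel [0.122, -0.493, 0.012] rot [0.001, 0.006, 0.0002] dist 0.076
```

{"op": "play_rows", "data": {
  "commands": [
    {"travel": [-0.004, -0.105, 0], "delta_rot": [0, 0.003, 0], "gripper": -1},
    {"travel": [-0.018, -0.16, 0], "delta_rot": [0, 0.006, 0], "gripper": -1},
    {"travel": [-0.025, -0.222, 0], "delta_rot": [0, 0.006, 0], "gripper": -1},
    {"travel": [-0.018, -0.28, 0], "delta_rot": [0, 0.006, 0], "gripper": -1},
    {"travel": [-0.006, -0.332, 0], "delta_rot": [0, 0.006, 0], "gripper": -1},
    {"travel": [0.02, -0.385, 0], "delta_rot": [0, 0.006, 0], "gripper": -1},
    {"travel": [0.05, -0.429, 0], "delta_rot": [0, 0.006, 0], "gripper": -1},
    {"travel": [0.05, -0.429, 0], "delta_rot": [0, 0.006, 0], "gripper": -1}
  ]
}}

```text
clock: 30.72
tool_pos: [0.548, 0.0889, 0.0245]
eef_rot: [0.997, -0.029, 0.071, 0.004]
contact_force: [0.2, 0.5, -0.3]
opening: 0.003
```

```bash
python3 - <<'E'
from look import *
grasp(); knob('w23')
for p in ((-.055,-.060),(-.047,-.056),(-.042,-.055)): plan(wr([*p,.082]),-3.5,10)
E
```

```text
grasp rack [-0.0611 -0.0677  0.0829] z [ 0.142 -0.011 -0.99 ] q [-0.42   0.866  0.24   2.065 -0.981  0.16  -0.939] F [ 0.2  0.5 -0.3] 0.0033533208563913714 30.725
knob red 0 top 0  
travel [0.053, -0.057, 0.012] rot [0.001, 0.0102, 0.0005] dist 0.012
travel [0.105, -0.083, 0.019] rot [0.001, 0.0102, 0.0005] dist 0.02
travel [0.138, -0.09, 0.024] rot [0.001, 0.0102, 0.0005] dist 0.025
```

{"op": "play_rows", "data": {
  "commands": [
    {"travel": [0.03, -0.03, 0.006], "delta_rot": [0, 0.005, 0], "gripper": -1},
    {"travel": [0.053, -0.057, 0.012], "delta_rot": [0, 0.01, 0], "gripper": -1},
    {"travel": [0.08, -0.072, 0.015], "delta_rot": [0, 0.01, 0], "gripper": -1},
    {"travel": [0.105, -0.083, 0.019], "delta_rot": [0, 0.01, 0], "gripper": -1},
    {"travel": [0.105, -0.083, 0.019], "delta_rot": [0, 0.01, 0], "gripper": -1}
  ]
}}

```text
clock: 31.4
tool_pos: [0.565, 0.0991, 0.024]
eef_rot: [0.996, -0.03, 0.087, 0.005]
contact_force: [-0.3, 0.4, -0.1]
opening: 0.007
```

```bash
cat >> look.py <<'E'
def knob2(name):
    s,P,C,ok=look(name,'scene'); hsv=cv2.cvtColor(s['color'],cv2.COLOR_RGB2HSV); Q=rk(P.reshape(-1,3)).reshape(P.shape)
    m=((hsv[...,0]<8)|(hsv[...,0]>172))&(hsv[...,1]>150)&(hsv[...,2]>60)&(abs(Q[...,0]+.05)<.06)&(abs(Q[...,1]+.08)<.07)&ok
    y=(hsv[...,0]>18)&(hsv[...,0]<32)&(hsv[...,1]>150)&(hsv[...,2]>80)&(abs(Q[...,0]+.05)<.07)&(abs(Q[...,1]+.08)<.07)&ok
    for n,k in(('red',m),('arm',y)): print(n,k.sum(),np.median(Q[k],0).round(4) if k.any() else '',cv2.minAreaRect((Q[k][:,:2]*1000).astype(np.float32)) if k.sum()>5 else '')
    return s
E
python3 - <<'E'
from look import *
grasp(); s=knob2('sc24'); u,v=map(int,w2px(s,wr([-.04,-.06,.07])))
c=s['color'][v-70:v+60,u-80:u+100]; cv2.imwrite('pics/crop24.png',cv2.resize(cv2.cvtColor(c,cv2.COLOR_RGB2BGR),None,fx=4,fy=4,interpolation=cv2.INTER_CUBIC))
E
```

```text
grasp rack [-0.0467 -0.0564  0.0821] z [ 0.173 -0.014 -0.985] q [-0.432  0.873  0.23   2.043 -0.977  0.134 -0.964] F [-0.3  0.4 -0.1] 0.0067455720868626065 31.4
red 0  
arm 24 [-0.0252 -0.0758  0.0411] ((-25.257736206054688, -74.69427490234375), (9.317692756652832, 24.019262313842773), 2.0596652030944824)
```

View pics/crop24.png

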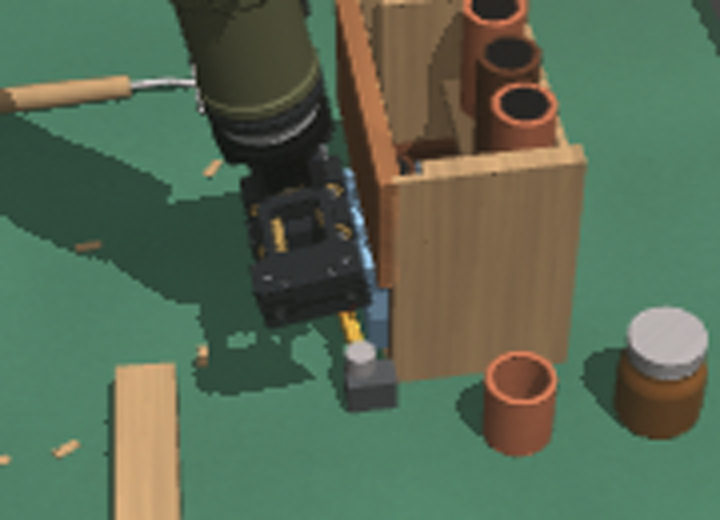

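The catch is nearly shut, with the arm at crop px (350,325) lying across the tray front (θ≈0.04). Press gently to the stop.

{"op": "play_rows", "data": {
  "commands": [
    {"travel": [0.015, 0, 0.002], "delta_rot": [0, 0, 0], "gripper": -1},
    {"travel": [0.03, 0, 0.005], "delta_rot": [0, 0, 0], "gripper": -1},
    {"travel": [0.03, 0, 0.005], "delta_rot": [0, 0, 0], "gripper": -1}
  ]
}}

```text
clock: 31.82
tool_pos: [0.5687, 0.0991, 0.0239]
eef_rot: [0.996, -0.03, 0.086, 0.004]
contact_force: [-0.9, 1.3, -0.5]
opening: 0.007
```

```bash
python3 - <<'E'
from look import *
grasp(); knob2('sc25')
E
```

```text
grasp rack [-0.0429 -0.0563  0.082 ] z [ 0.172 -0.014 -0.985] q [-0.437  0.877  0.244  2.031 -0.973  0.15  -0.968] F [-0.9  1.3 -0.5] 0.006838741321001797 31.825
red 0  
arm 26 [-0.0229 -0.0765  0.0421] ((-22.69739532470703, -74.33946990966797), (9.452400207519531, 27.64826011657715), 0.07167164236307144)
```

{"op": "play_rows", "data": {
  "commands": [
    {"travel": [0.012, 0, 0.002], "delta_rot": [0, 0.003, 0], "gripper": -1},
    {"travel": [0.025, 0, 0.004], "delta_rot": [0, 0.006, 0], "gripper": -1},
    {"travel": [0.025, 0, 0.004], "delta_rot": [0, 0.006, 0], "gripper": -1}
  ]
}}

```text
clock: 32.25
tool_pos: [0.5698, 0.099, 0.0236]
eef_rot: [0.995, -0.03, 0.094, 0.004]
contact_force: [-6.1, 1.7, 4.0]
opening: 0.006
```

```bash
python3 - <<'E'
from look import *
grasp(); knob2('sc26')
E
```

```text
grasp rack [-0.0426 -0.0563  0.0816] z [ 0.186 -0.014 -0.982] q [-0.417  0.872  0.206  2.043 -0.974  0.108 -0.966] F [-6.1  1.7  4. ] 0.005969525557677179 32.25
red 0  
arm 26 [-0.0227 -0.0762  0.0414] ((-22.510820388793945, -74.62612915039062), (30.22477912902832, 9.106163024902344), 89.7835464477539)
```

Stop felt: 6 N, arm angle within about 0.3° of shut. Retreat and verify.

{"op": "play_rows", "data": {
  "commands": [
    {"travel": [-0.1, 0.01, 0], "delta_rot": [0, -0.006, 0], "gripper": -1},
    {"travel": [-0.3, 0.02, -0.03], "delta_rot": [0, -0.02, 0], "gripper": -1},
    {"travel": [-0.55, 0.02, -0.2], "delta_rot": [0, -0.03, 0], "gripper": -1},
    {"travel": [-0.65, 0, -0.5], "delta_rot": [0, -0.04, 0], "gripper": -1},
    {"travel": [-0.65, 0, -0.9], "delta_rot": [0, -0.04, 0], "gripper": -1},
    {"travel": [-0.65, 0, -0.9], "delta_rot": [0, -0.04, 0], "gripper": -1}
  ]
}}

```text
clock: 33.05
tool_pos: [0.4534, 0.1058, 0.1411]
eef_rot: [0.999, -0.031, 0.037, 0.003]
contact_force: [-0.1, 0.3, -0.4]
opening: 0.002
```

```bash
python3 - <<'E'
from look import *
grasp(); knob('w27'); knob2('sc27')
try: fin('w28')
except Exception as e: print(e)
a=cv2.imread('pics/w27.png'); b=cv2.imread('pics/sc27.png')[80:330,130:430]
b=cv2.resize(b,None,fx=1.6,fy=1.6,interpolation=cv2.INTER_CUBIC)
H=max(a.shape[0],b.shape[0]); a=cv2.resize(a[:, 60:400],(320,395)); b=b[:395]
H=395; b=cv2.copyMakeBorder(b,0,H-b.shape[0],0,0,cv2.BORDER_CONSTANT) if b.shape[0]<H else b
cv2.imwrite('pics/fin27.png',np.hstack([a,b])); print(a.shape,b.shape)
for n in ('cup','sleeve','jar','strip','scraper','screwdriver','glue'):
    s=viewer.snapshot('top') if n=='cup' else s
    f=viewer.pinpoint('top',n)[:1]; print(n,[np.round(x['at'],0) for x in f])
print(r.get_state()['clock'])
E
```

```text
grasp rack [-0.1526 -0.0566  0.1999] z [ 0.074 -0.008 -0.997] q [-0.717  0.647  0.593  2.189 -0.81   0.446 -1.122] F [-0.1  0.3 -0.4] 0.001988743793786905 33.05
knob red 538 top 388 [-0.0227 -0.0546  0.0863] ((-22.56847381591797, -54.268882751464844), 7.728039264678955)
arm 475 ((-22.32040023803711, -66.0855712890625), (47.99999237060547, 9.61028003692627), 89.63088989257812)
red 58 [-0.024  -0.0626  0.0701] ((-23.209339141845703, -59.73542404174805), (14.982037544250488, 11.202692985534668), 86.21766662597656)
arm 26 [-0.0227 -0.0764  0.0422] ((-23.08379554748535, -75.1136474609375), (24.971210479736328, 9.106827735900879), 89.01032257080078)
fin rack x [-0.0659 -0.0117] y -0.0008
-0.09 0 
-0.08 0 
-0.07 33 0.0646
-0.06 193 0.0657
-0.05 182 0.0654
-0.04 159 0.066
-0.03 209 0.0663
-0.02 208 0.0665
(395, 320, 3) (395, 480, 3)
cup [array([406., 178.])]
sleeve [array([244., 210.])]
jar [array([281., 148.])]
strip [array([274., 256.])]
scraper [array([157., 243.])]
screwdriver [array([410., 237.])]
glue [array([162., 172.])]
33.6
```

View pics/fin27.png

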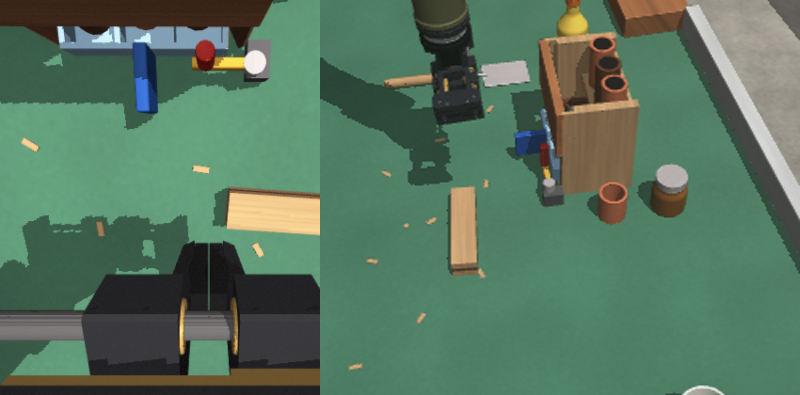

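```bash
python3 -c "
from plant import r
print(r.finish_job())"
```

```text
the job is handed in; nothing more can be done
None
```

The tray is fully home in the lower slot and the yellow catch is shut across its front. I handed the job in at about 34 s, with the robot clear of everything.

**Last checks**
- **Tray:** pushing harder (11 N, then 22 N) moved it no further. The fin's outer end is at rack x ≈ -66 mm (-67 nominal), and the tray is level.
- **Catch:** it stopped against about 6 N. The arm is within about 0.4° of shut, with the knob at (-22.6, -54.3) mm against (-23, -55) nominal.
- **Drums:** all four were standing in the last clear view before insertion. The header now hides most of them, so at the end I could only see the tops of the front ones in part.
- **Other items:** in the last picture the strip, sleeve, jar, glue and scraper look undisturbed. The network's positions for the cup, screwdriver, scraper, strip, glue and jar match those at the start to within about 5 pixels. It put the sleeve at the rack's front, which I took as a false detection because the picture shows it in place.

**What went wrong on the way**
- **Tool offset:** the fingertips end about 40 mm behind the reported `tool_pos`. The first grasp closed on nothing before I corrected for it.
- **Bump on the rack:** while I carried it across, a tray corner hit the rack's header (about 13 N measured). The tray twisted about 40° in the grip and came straight again when I backed off. I then set it down and regripped it.
- **Jam on the ramp:** the first push-in jammed at about 27 N forward (33 N in all) because the tray tipped forward over the ramp. I regripped the fin, carried the tray in level, and then pushed it home.

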